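# Plug a driver board home in its card cage with the ejector levers

## Robot

A 6-joint arm with a two-finger parallel gripper is mounted at the origin on the work surface. World frame = base frame: x ahead of the robot, y to its left, z up, the work surface at z = 0. Lengths are in m, angles in rad, forces in N, time in s.
With the tool pointing down it reaches from about 0.375 to 0.9 m from the base axis. Payload 3.1 kg.
Tool frame: the origin (TCP) lies at the very end of the fingers, on their centre line; the grasp point (between the pads) lies 19 mm behind it; z points along the fingers, y is the direction in which the jaws open and shut (so a half turn about z gives the same grasp; the last joint's range is limited). The gripper opens to 87 mm and grips with 3 to 60 N. Pads are 19 mm wide; open, the fingers measure 117 mm over their backs; the gripper's body (75 mm by 190 mm) begins 51 mm behind the grasp point.
Start: joints at [0.967, 0.527, 1.433, -0, 1.181, -0.178], TCP at [0.258, 0.569, 0.189] pointing down, gripper open.
Joint ranges: [-3.08, 3.08], [-0.75, 2.2], [0.22, 2.44], [-1.43, 4.57], [0, 2.65], [-2.85, 2.85]. Speed limits (rad/s): [2.79, 2.79, 3.14, 3.14, 3.14, 3.14].

## Interface

Orientations are given as a unit quaternion [x, y, z, w].
In Python, from rig import robot gives the robot as it stands. The module is installed in compiled form; this text tells all that it offers.
- The arm moves only by the tool carry_out, never from a script. Its argument "series" is a list of rows, each a list of 7 numbers: the shift along the tool's x, y, z in mm, then the turn, a rotation vector about the tool's x, y, z in degrees, then the gripper command: -1 is shut, 1 is fully open, values between are in proportion. In form: [[tx, ty, tz, rx, ry, rz, claw], ...]. A call has 1 to 8 rows; each row is the pose to reach, as a shift and turn from the pose measured when the call began, along the tool's axes at that moment; what a row does not reach only later rows make up. A row lasts 1/8 s, in which the tool goes at most 62.5 mm and 10.7 degrees, less where a joint would pass 70% of its speed; a pose out of reach is approached as far as the arm can. A call with a gripper value outside its range is refused whole. The fingers move at their own pace and stop on an object; "force" is the grip in N (left out, the last holds). Time passes only in rows, so rows that repeat a pose let the fingers close. It gives the time, the measured TCP pose, the force and the opening at its end, in the units of the state.
- robot.get_obs(): the state, without advancing time (a new reading comes with each control period).
- robot.camera(name): name is "scene" or "side" or "wrist"; returns a dict with "pixels" (480x640x3 uint8, red, green, blue), "fx", "fy", "cx", "cy" (pixels), "position" and "attitude" of the camera in the world. Camera axes: x right, y down, z forward; pixel columns grow to the right and rows downward; lengths in m; the calibration is good to about 2 mm. A picture is of the moment at which its call begins. There is no depth.
- robot.hand_in(): hands the job in, once; it reports no verdict.
The state is a dict: "time": time; "q": joint angles; "joint_velocities": joint speeds; "joint_torque": joint torques, N m; "position": TCP position; "tool_rot": TCP orientation; "ft_force": force on the tool from outside, world axes, zero at the start; "moment": the same for the moment, N m; "grip_width": finger opening in m.
Only numpy, scipy, OpenCV 4.12 (cv2) and the standard library are available. Lean on these libraries where they do the work, as an engineer would, in place of code of your own. Each camera call takes 0.05 s, during which the arm holds its last target.

## Task

The LED driver board in the bench card cage stands proud of its slot. Plug it fully home by swinging its two ejector levers inward until both stand upright, working them by turns so that neither is shut while the other still leans well out, and do not press on its panel. Then swing the retaining bar over the panels and press it down until it lies in its catch; leave the other things on the bench where they are.

Things in the scene. Friction and masses are not known exactly. Their poses are not given: they have to be found in the camera images.
- cage: Aluminium card cage fixed to the bench, slots upward: 140 mm in x, 186 in y, rails 130 mm high (their outer lips 141). Origin: middle of its underside; z up; the front panels run along its y, side by side along x. From -x to +x: a seated board (its upright levers, x = -48, y = +-61 mm, are fixed), a blank panel, the proud board (x = +16 mm), a blank panel.
- panel_mid (a point): Middle of the top face of the proud board's aluminium front panel (30 mm along the cage's x, 128 mm along its y, 3 mm thick; the 88 mm deep green board hangs below it in the guides). Its axes are those of the cage when it is level. It starts 8 mm proud: 141 mm above the bench, 133 mm when home.
- lever_l_tip (a point): Middle of the red top end of the board's left ejector lever (the one towards +y of the cage). The lever is 20 mm wide (along the cage's x), 9 to 11 mm thick, black with a red end 16 mm long, and its top stands 68 mm from its pivot.
- lever_l_pivot (a point): Pivot of the left lever on the board's front panel, 61 mm to +y of the panel's middle and 8 mm above the panel's underside; the pivot's axis runs along the cage's x, and it sinks 8 mm with the board.
- lever_l (a joint): Angle of the left lever, rad: 0 = upright, shut (end stop); grows as its top swings outward (to +y of the cage), at most 1.0; starts at 0.55 to 0.75. Stays where left, but may back out by up to 0.1 as the other is pushed: look again. From about 0.45 its claw pulls this end of the board down: 8 mm proud at 0.45, some 5 at 0.25, home at 0. Its top needs a push of 5 to 10 N.
- panel_l (a point): Underside of the board's front panel below the left lever's pivot: 130 mm above the cage's underside when this end is home, 138 mm at the start.
- lever_r_tip (a point): Middle of the red top end of the board's right ejector lever (the one towards -y of the cage). The lever is 20 mm wide (along the cage's x), 9 to 11 mm thick, black with a red end 16 mm long, and its top stands 68 mm from its pivot.
- lever_r_pivot (a point): Pivot of the right lever on the board's front panel, 61 mm to -y of the panel's middle and 8 mm above the panel's underside; the pivot's axis runs along the cage's x, and it sinks 8 mm with the board.
- lever_r (a joint): Angle of the right lever, rad: 0 = upright, shut (end stop); grows as its top swings outward (to -y of the cage), at most 1.0; starts at 0.55 to 0.75. Stays where left, but may back out by up to 0.1 as the other is pushed: look again. From about 0.45 its claw pulls this end of the board down: 8 mm proud at 0.45, some 5 at 0.25, home at 0. Its top needs a push of 5 to 10 N.
- panel_r (a point): Underside of the board's front panel below the right lever's pivot: 130 mm above the cage's underside when this end is home, 138 mm at the start.
- bar (a joint): Angle of the retaining bar about its hinge, rad: 0 = lying flat in its catch, grows as it opens; starts at 1.55 to 1.85 (about upright, over the far side of the cage), end stop 2.1. A stiff hinge: it stays where it is left and does not fall shut; it takes 1 to 4 N at its end. It can only lie down once the board is home.
- bar_end (a point): Back face (the top when shut) of the red end pad of the retaining bar, 160 mm from the hinge axis; pad 26 mm long, 22 wide, 6 thick. The steel bar is 14 mm wide, 5 thick; it swings in the cage's x-z plane, y = 0, midway between the levers. Shut, it runs to -x of the hinge with the pad's face 141 mm above the bench.
- bar_hinge (a point): Hinge axis of the retaining bar, along the cage's y, at x = +78 mm, 137.5 mm above the bench.
- catch (a point): The fork-shaped steel catch at x = -76.5 mm of the cage, two cheeks 18 mm apart; the bar's neck lies between them at 137.5 mm. The bar's pad stands out past it.
- can_mid (a point): Middle of a white and blue spray can, 60 mm across and 170 mm tall, standing on the bench: leave it.
- tray_mid (a point): Middle of a white parts tray, 120 x 160 x 35 mm: leave it.
- screwdriver_grip (a point): Handle of a screwdriver lying on the bench: leave it.

How it is judged:
By the outcome, as a careful person would: the job done as asked, in the order asked, and still so for the second after the job is handed in, with the robot touching nothing.
It also fails if it takes over 67 s, if anything falls off the work surface, if the arm or the gripper's body presses on something with over 40 N, if the wrist force passes 120 N, or if a joint passes its speed limit or range.

## Working session

There is one attempt and no reset: what is moved stays moved. The work goes in short steps, Python scripts to look and compute and a tool call to move; the robot and the scene stay as the last step left them, time stands still between calls to the robot, and variables do not carry over. Pictures are saved under pics/ and viewed, and the job is handed in when it is done.

Besides the shell and the picture viewer there is one more tool, called after "Request:" as name([rows], argument=value, ...), one row to a line, values as JSON. carry_out: Moves the arm, as the interface text tells. Its arguments: {"type":"object","properties":{"series":{"type":"array"},"force":{"type":"number"}},"required":["series"]}

```bash
mkdir -p pics
python3 - <<'E'
from rig import robot
import cv2,numpy as np
o=robot.get_obs()
for k,v in o.items(): print(k,np.round(v,4))
for n in ["scene","side","wrist"]:
    c=robot.camera(n)
    cv2.imwrite(f"pics/{n}0.png",c["pixels"][:,:,::-1])
    print(n,c["fx"],c["fy"],c["cx"],c["cy"],np.round(c["position"],4),np.round(c["attitude"],4).tolist())
E
```

```text
time 0.0
q [ 0.9665  0.5285  1.4339  0.      1.1813 -0.1785]
joint_velocities [-0.0006  0.0006 -0.0005 -0.0017  0.0006  0.001 ]
joint_torque [-5.00000e-04 -4.40044e+01 -1.76596e+01  6.33000e-02  5.83000e-02
 -2.00000e-04]
position [0.2577 0.5685 0.1884]
tool_rot [ 2.113e-01  9.774e-01 -1.000e-03 -4.000e-04]
ft_force [0.0924 0.0243 0.5469]
moment [ 0.0198 -0.0079  0.0356]
grip_width 0.0867
scene 536.3788277681249 536.3788277681249 316.1879129430743 236.410083375973 [1.423  0.2067 0.8526] [0.5533, 0.71, -0.339, -0.2737]
side 514.9176085237517 514.9176085237517 315.580742957381 240.55295095066856 [-0.0337 -0.6054  0.9416] [0.8517, -0.3457, 0.1519, -0.3634]
wrist 340.6194706361647 340.6194706361647 316.7785163912478 235.4880898914876 [0.1968 0.5961 0.3849] [0.8346, 0.5369, 0.0654, 0.1043]
```

View pics/scene0.png

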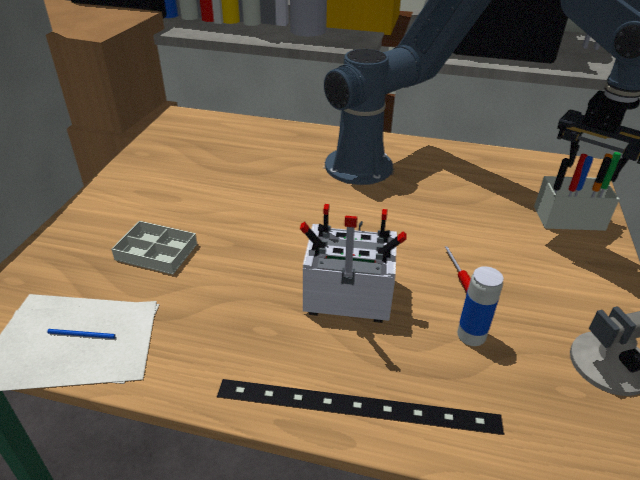

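View pics/side0.png

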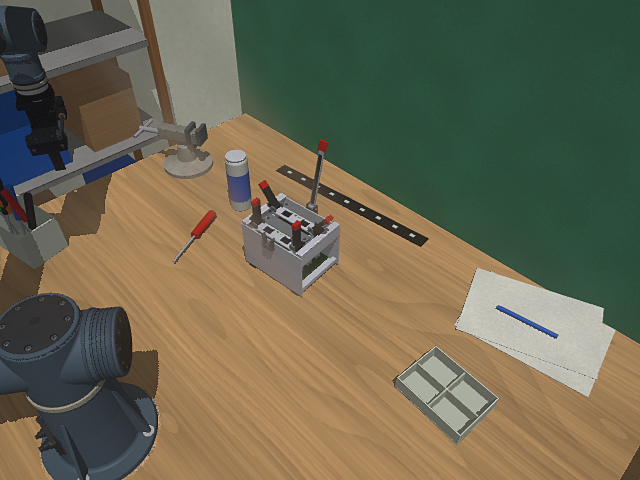

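View pics/wrist0.png

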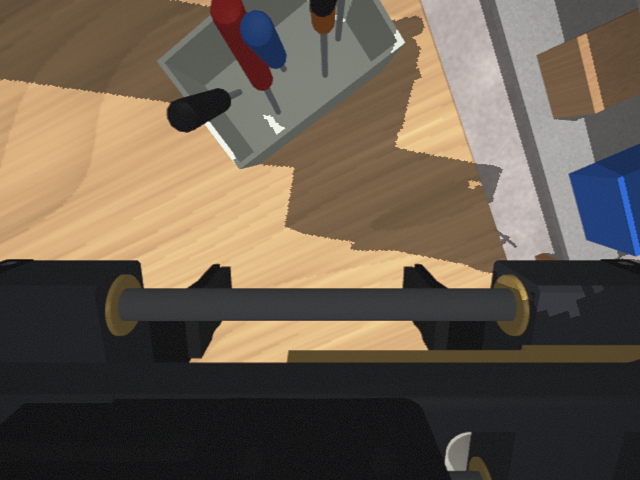

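The scene view shows the cage at about (350,270). Its red tips are at about (304,228) and (402,237) for the proud levers, (326,207) and (384,211) for the seated ones, and (350,221) for the bar pad. In the side view the same tips sit around (265,185), (328,219), (256,201), (296,226) and (322,146). Next I'll triangulate them.

```bash
cat > h.py <<'E'
from rig import robot
import cv2,numpy as np
from scipy.spatial.transform import Rotation as R
def cam(n,fn=None):
    c=robot.camera(n)
    if fn: cv2.imwrite(f"pics/{fn}.png",c["pixels"][:,:,::-1])
    return c
def ray(c,u,v):
    d=np.array([(u-c["cx"])/c["fx"],(v-c["cy"])/c["fy"],1.])
    d=R.from_quat(c["attitude"]).apply(d); return np.array(c["position"]),d/np.linalg.norm(d)
def proj(c,p):
    q=R.from_quat(c["attitude"]).inv().apply(np.asarray(p)-c["position"])
    return np.array([c["fx"]*q[0]/q[2]+c["cx"],c["fy"]*q[1]/q[2]+c["cy"]])
def tri(c1,p1,c2,p2):
    o1,d1=ray(c1,*p1);o2,d2=ray(c2,*p2)
    A=np.array([d1,-d2]).T
    t=np.linalg.lstsq(A,o2-o1,rcond=None)[0]
    a,b=o1+t[0]*d1,o2+t[1]*d2
    return (a+b)/2,np.linalg.norm(a-b)
def onplane(c,p,z):
    o,d=ray(c,*p); return o+d*(z-o[2])/d[2]
def onvert(c,p,pt,n):
    "ray onto plane through pt with normal n"
    o,d=ray(c,*p); return o+d*(np.dot(np.asarray(pt)-o,n)/np.dot(d,n))
def reds(c,box=None,amin=8):
    h=cv2.cvtColor(c["pixels"],cv2.COLOR_RGB2HSV)
    m=(((h[...,0]<8)|(h[...,0]>172))&(h[...,1]>150)&(h[...,2]>60)).astype(np.uint8)
    if box is not None:
        k=np.zeros_like(m);x0,y0,x1,y1=box;k[y0:y1,x0:x1]=1;m*=k
    n,l,s,ce=cv2.connectedComponentsWithStats(m)
    return [(ce[i].round(1).tolist(),s[i].tolist()) for i in range(1,n) if s[i][4]>=amin],m
def crop(c,box,k,fn):
    x0,y0,x1,y1=box
    cv2.imwrite(f"pics/{fn}.png",cv2.resize(c["pixels"][y0:y1,x0:x1,::-1],None,fx=k,fy=k,interpolation=cv2.INTER_CUBIC))
E
python3 - <<'E'
from h import *
s=cam("scene");d=cam("side")
for c,b in((s,(270,180,430,330)),(d,(230,120,360,300))):
    for r in reds(c,b)[0]: print(r)
    print()
crop(s,(270,190,430,330),5,"s1");crop(d,(230,120,350,300),3.3,"d1")
E
```

```text
([325.6, 208.9], [323, 204, 6, 11, 51])
([383.8, 213.7], [382, 209, 5, 11, 50])
([350.3, 220.9], [345, 215, 12, 13, 128])
([304.0, 227.2], [300, 222, 9, 11, 71])
([401.2, 236.7], [397, 231, 9, 12, 75])

([322.3, 145.3], [318, 139, 10, 14, 92])
([263.1, 184.2], [258, 180, 10, 9, 54])
([255.7, 201.7], [251, 198, 9, 9, 51])
([328.9, 218.1], [326, 215, 7, 7, 32])
([296.0, 225.2], [292, 220, 9, 11, 66])
```

```bash
ls pics
```

```text
d1.png
s1.png
scene0.png
side0.png
wrist0.png
```

View pics/s1.png

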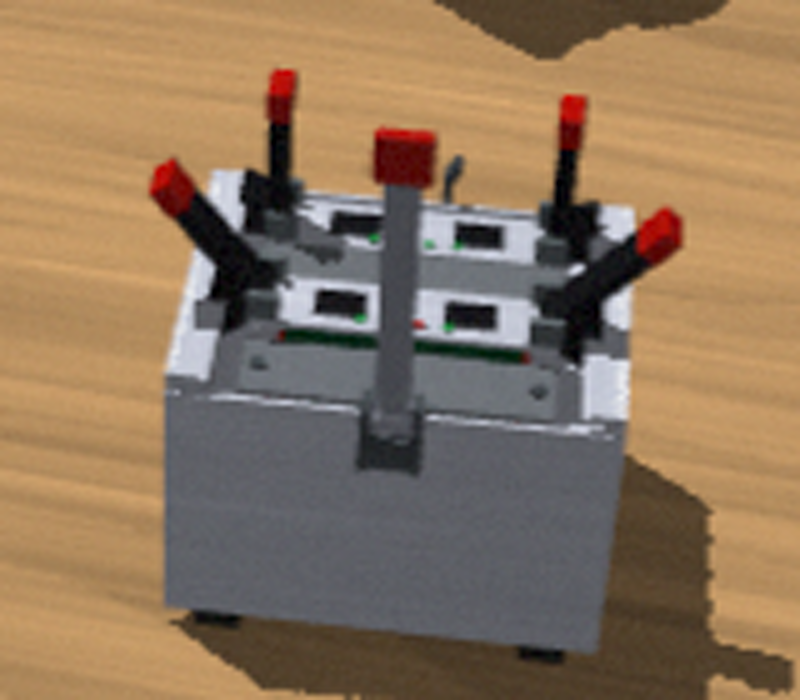

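View pics/d1.png

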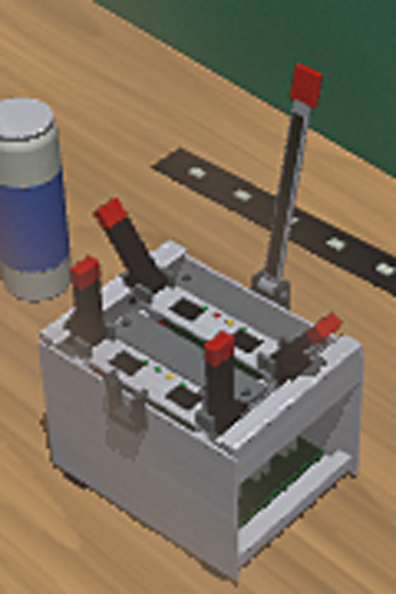

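Run:
```python
from h import *
s=cam("scene");d=cam("side")
P={}
# note: in scene left of image = -y? check
pairs=dict(seatA=((325.6,208.9),(296.0,225.2)),seatB=((383.8,213.7),(255.7,201.7)),bar=((350.3,220.9),(322.3,145.3)),prA=((304,227.2),(328.9,218.1)),prB=((401.2,236.7),(263.1,184.2)))
for k,(a,b) in pairs.items():
    p,e=tri(s,a,d,b);P[k]=p;print(k,p.round(4),round(e,4))
v=P['seatB']-P['seatA'];print(v,np.linalg.norm(v),np.degrees(np.arctan2(-v[0],v[1])))
v=P['prB']-P['prA'];print(v,np.linalg.norm(v),np.degrees(np.arctan2(-v[0],v[1])))
```

```text
seatA [0.5202 0.0145 0.1965] 0.0013
seatB [0.5078 0.1359 0.1977] 0.0017
bar [0.6763 0.0925 0.2924] 0.0011
prA [ 0.5904 -0.0151  0.1936] 0.0034
prB [0.5671 0.1803 0.1912] 0.0007
[-0.01244873  0.12145868  0.00114811] 0.12210036602028632 5.852014214389097
[-0.02325986  0.19542517 -0.00235258] 0.1968185808887379 6.7875177815788845
```

Triangulation gives the seated levers 122.1 mm apart, which matches 2×61, and the red-centre heights fit. I'll now set up the cage frame, get the lever and bar angles, and locate the can.

```bash
cat >> h.py <<'E'
YAW=np.radians(6.1)
CX=np.array([np.cos(YAW),np.sin(YAW),0]);CY=np.array([-np.sin(YAW),np.cos(YAW),0])
O0=(np.array([.5202,.0145,0])+np.array([.5078,.1359,0]))/2+.048*CX
O1=(np.array([.5904,-.0151,0])+np.array([.5671,.1803,0]))/2-.016*CX
ORG=(O0+O1)/2
def c2w(x,y,z): return ORG+CX*x/1e3+CY*y/1e3+np.array([0,0,z/1e3])   # mm -> m
def w2c(p): q=np.asarray(p)-ORG; return np.array([q@CX,q@CY,q[2]])*1e3
def goal(x,y,z,yaw=None):
    "shift in tool axes mm and turn for cage point (mm), tool down with tool x = -cage x (+yaw deg)"
    o=robot.get_obs();T=R.from_quat(o["tool_rot"])
    tx=-CX; ty=CY if 0 else np.cross([0,0,-1],tx)
    G=R.from_matrix(np.array([tx,ty,[0,0,-1]]).T)
    if yaw: G=R.from_rotvec([0,0,np.radians(yaw)])*G
    s=T.inv().apply(c2w(x,y,z)-np.array(o["position"]))*1e3
    r=np.degrees((T.inv()*G).as_rotvec())
    return s.round(1),r.round(2)
def st():
    o=robot.get_obs();T=R.from_quat(o["tool_rot"])
    f=np.array(o["ft_force"])
    print("t",round(o["time"],2),"tcp cage",w2c(o["position"]).round(1),"F cage",np.round([f@CX,f@CY,f[2]],2),"w",round(o["grip_width"],4),"toolx in cage",np.round([T.apply([1,0,0])@CX,T.apply([1,0,0])@CY],3),"q",np.round(o["q"],2))
E
python3 - <<'E'
from h import *
print(O0,O1,ORG)
s=cam("scene");d=cam("side")
for k,p in dict(L=[.5671,.1803,.1912],R=[.5904,-.0151,.1936],bar=[.6763,.0925,.2924],sA=[.5202,.0145,.1965],sB=[.5078,.1359,.1977]).items():
    print(k,w2c(p).round(1))
print("can top",[w2c(x).round(1) if hasattr(x,'shape') else x for x in tri(s,(488,277),d,(236,156))], w2c(onplane(s,(488,277),.17)).round(1))
for x,y,z in [(70,93,141),(70,-93,141),(-70,-93,141),(78,0,137.5),(-76.5,0,137.5),(16,61,146),(16,-61,146)]:
    print((x,y,z),proj(s,c2w(x,y,z)).round(1),proj(d,c2w(x,y,z)).round(1))
print(goal(16,90,300)); st()
E
```

```text
[0.56172822 0.08030068 0.        ] [0.56284059 0.08089977 0.        ] [0.56228441 0.08060023 0.        ]
L [ 15.4  98.6 191.2]
R [ 17.8 -98.1 193.6]
bar [114.6  -0.3 292.4]
sA [-48.9 -61.3 196.5]
sB [-48.3  60.8 197.7]
can top [array([ 82. , 264.7, 164.8]), array([-564.2,  -17.6,    3.2])] [ 86.5 264.5 170. ]
(70, 93, 141) [395.  273.5] [281.  190.9]
(70, -93, 141) [301.8 264.2] [339.8 222.6]
(-70, -93, 141) [311.6 222.8] [300.8 255.1]
(78, 0, 137.5) [347.6 272.8] [311.5 205.7]
(-76.5, 0, 137.5) [353.8 226.1] [267.9 239.1]
(16, 61, 146) [380.1 252.5] [275.6 205.1]
(16, -61, 146) [321.1 246.9] [314.6 226.9]
(array([-447. , -233.6, -110.7]), array([-1.00e-02, -1.00e-02, -3.05e+01]))
t 0.45 tcp cage [-250.6  518.1  189.3] F cage [ 0.26 -0.29 -0.06] w 0.0871 toolx in cage [-0.862  0.508] q [ 0.97  0.53  1.43  0.    1.18 -0.18]
```

The frame checks out: projected cage corners land within 2 px of the seen ones. Both levers lean about 0.68 rad, the bar is at about 1.8, and the can is well clear. I'll move above the left lever now.

Request:
carry_out([
  [0,0,-60,0,0,0,1],
  [-40,-20,-111,0,0,-5,1],
  [-95,-48,-111,0,0,-12,1],
  [-150,-77,-111,0,0,-20,1],
  [-205,-106,-111,0,0,-30.5,1],
  [-260,-135,-111,0,0,-30.5,1],
  [-315,-164,-111,0,0,-30.5,1],
  [-370,-193,-111,0,0,-30.5,1],
], force=50)

```text
time: 1.45
position: [0.5129, 0.2434, 0.3006]
tool_rot: [-0.053, 0.999, 0.0, 0.0]
ft_force: [-0.0, 1.0, 1.1]
grip_width: 0.0871
```

Run:
```python
from h import *
st(); print(goal(16,90,300)); print(goal(16,90,187))
```

```text
t 1.45 tcp cage [-31.9 167.2 300.6] F cage [0.1  0.97 1.06] w 0.0871 toolx in cage [-1. -0.] q [ 0.25  0.34  1.43  0.    1.37 -1.43]
(array([-47.8, -77.2,   0.6]), array([0.01, 0.03, 0.  ]))
(array([-47.8, -77.2, 113.6]), array([0.01, 0.03, 0.  ]))
```

Request:
carry_out([
  [-48,-60,0,0,0,0,1],
  [-48,-82,30,0,0,0,1],
  [-48,-82,75,0,0,0,1],
  [-48,-82,113,0,0,0,1],
  [-48,-82,113,0,0,0,1],
])

```text
time: 2.08
position: [0.5668, 0.1665, 0.1846]
tool_rot: [-0.053, 0.999, -0.0, -0.004]
ft_force: [-0.1, 1.2, 0.4]
grip_width: 0.087
```

Run:
```python
from h import *
st(); s=cam("scene");d=cam("side");w=cam("wrist","w2")
crop(s,(250,130,450,290),4,"s2");crop(d,(220,100,370,260),3.75,"d2")
```

```text
t 2.08 tcp cage [ 13.6  84.9 184.6] F cage [0.07 1.23 0.39] w 0.087 toolx in cage [-1.  0.] q [ 0.1   0.49  1.52  0.    1.14 -1.58]
```

View pics/s2.png

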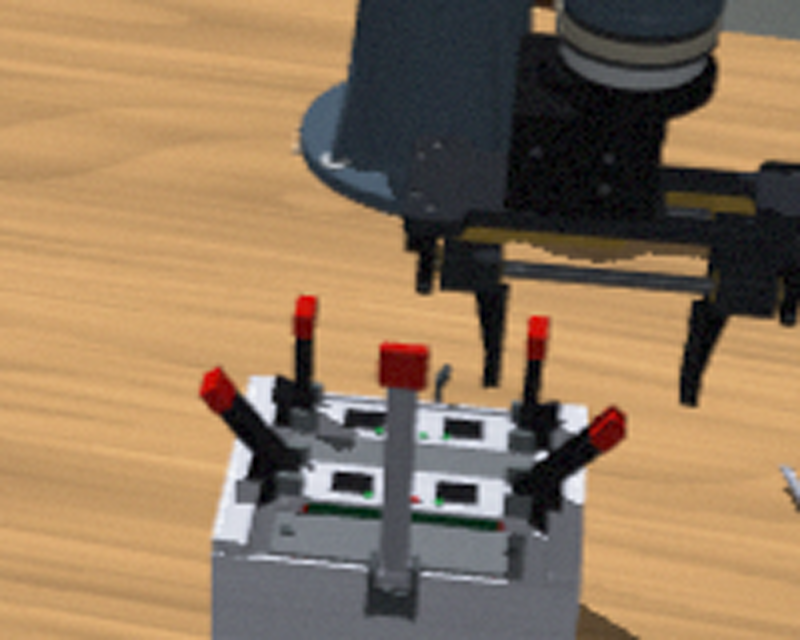

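View pics/w2.png

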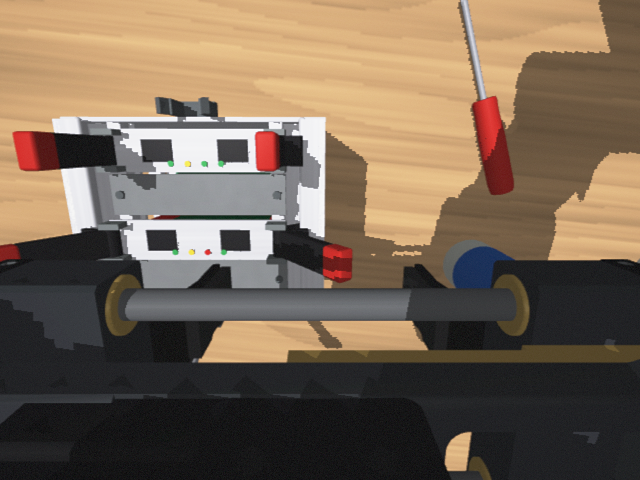

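Run:
```python
from h import *
s=cam("scene");d=cam("side");w=cam("wrist")
o=robot.get_obs(); p=w2c(o["position"])
for dy in(-51,-43.5,43.5,51):
    q=c2w(p[0],p[1]+dy,p[2]); a=proj(s,q);b=proj(w,q);e=proj(d,q)
    print(dy,a.round(1),((a-[250,130])*4).round(),b.round(1),e.round(1))
print(w2c(w["position"]),R.from_quat(w["attitude"]).apply([0,0,1]))
```

```text
-51 [368.7 235.1] [475. 420.] [233.7 263.3] [283.6 195.1]
-43.5 [372.4 235.4] [490. 422.] [246.1 263.3] [281.2 193.8]
43.5 [416.3 239.5] [665. 438.] [389.3 263.1] [254.6 179.3]
51 [420.1 239.9] [680. 440.] [401.6 263.1] [252.3 178.1]
[-50.26610966  85.09939676 385.82278538] [ 0.247854    0.0255641  -0.96846005]
```

View pics/d2.png

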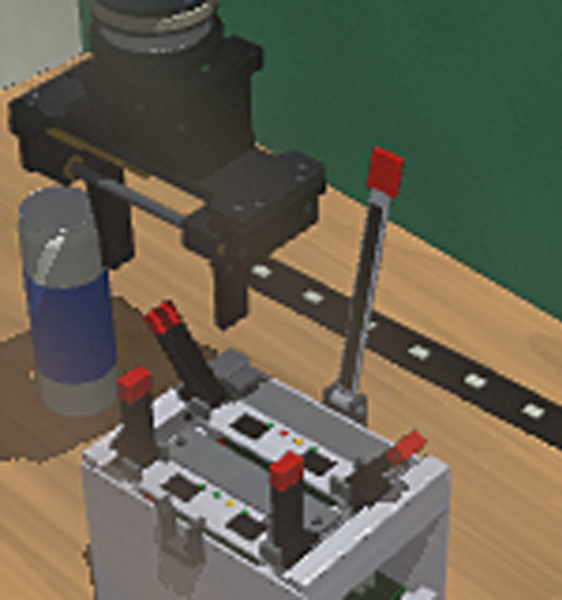

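Run:
```python
from h import *
s=cam("scene");d=cam("side");w=cam("wrist")
p,e=tri(s,(373,226.5),d,(281.3,187)); print(w2c(p),e)
p,e=tri(s,(422.5,231),d,(250.5,170.5)); print(w2c(p),e)
for z in (184.6,195,205):
    print(z,[proj(w,c2w(13.6,84.9+k,z)).round(0) for k in(-43.5,-58.5)])
crop(w,(150,240,500,380),2.2,"w3")
```

```text
[ 16.83886324  40.71263501 211.01523907] 0.0013755096539971251
[ 16.37802508 138.53476872 211.51699349] 0.0008304973712040913
184.6 [array([246., 256.]), array([222., 256.])]
195 [array([243., 261.]), array([217., 262.])]
205 [array([239., 267.]), array([212., 267.])]
```

View pics/w3.png

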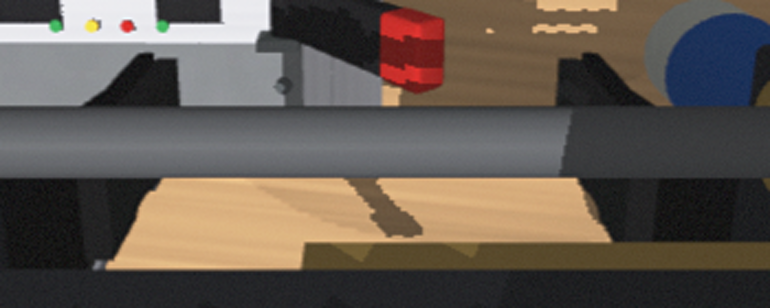

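Run:
```python
from h import *
s=cam("scene");d=cam("side")
crop(s,(350,180,450,250),7,"s4");crop(d,(230,120,320,210),6.5,"d4")
```

```text
(no output)
```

View pics/s4.png

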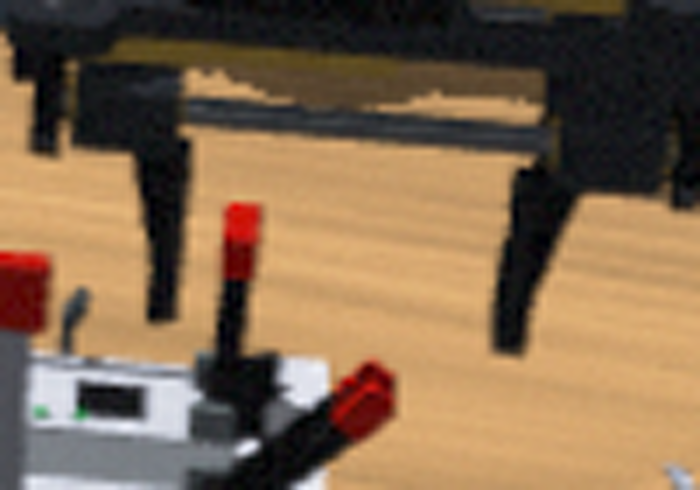

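View pics/d4.png

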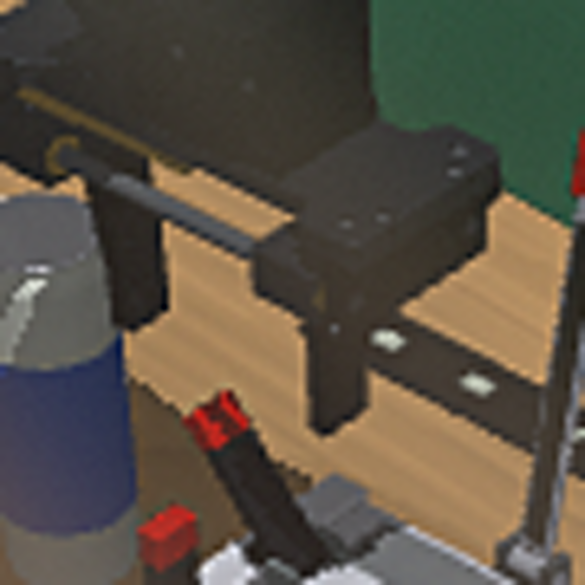

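Run:
```python
from h import *
s=cam("scene");d=cam("side");w=cam("wrist"); st()
def px(c,uv,x): return w2c(onvert(c,uv,c2w(x,0,0),CX)).round(1)
for x in(0,4,13.6,23,30):
    print(x,"scene",px(s,(373.1,225.4),x),px(s,(422.6,230.3),x),"side",px(d,(280,186.9),x),px(d,(250.8,170.8),x),"wrist",px(w,(231,265),x),px(w,(404,265),x))
```

```text
t 2.77 tcp cage [ 16.3  85.2 187.7] F cage [ 0.47 -0.28  0.25] w 0.0873 toolx in cage [-1. -0.] q [ 0.1   0.49  1.52  0.    1.14 -1.58]
0 scene [  0.   41.4 201.6] [  0.  140.2 200.6] side [ -0.   27.7 227.3] [ -0.  119.9 228.7] wrist [ -0.   45.7 237.1] [ -0.  124.3 237.5]
4 scene [  4.   41.4 204.6] [  4.  139.7 203.6] side [  4.   31.6 223. ] [  4.  124.3 224.4] wrist [  4.   42.6 225.6] [  4.  127.4 225.9]
13.6 scene [ 13.6  41.3 211.8] [ 13.6 138.5 210.8] side [ 13.6  40.9 212.7] [ 13.6 135.  214.1] wrist [ 13.6  35.2 197.9] [ 13.6 134.9 198.3]
23 scene [ 23.   41.2 218.8] [ 23.  137.4 217.9] side [ 23.   50.1 202.6] [ 23.  145.4 204.1] wrist [ 23.   28.  170.8] [ 23.  142.1 171.3]
30 scene [ 30.   41.2 224.1] [ 30.  136.5 223.1] side [ 30.   56.9 195. ] [ 30.  153.2 196.6] wrist [ 30.   22.6 150.6] [ 30.  147.5 151.2]
```

Triangulated from the scene and side views, the open fingertips stand near z≈211 mm, while the reported TCP is 188 mm. That is about 23 mm of disagreement. I'll raise the tool and close the gripper to see where the closed tips end before touching anything.

Request:
carry_out([
  [0,0,-50,0,0,0,1],
  [0,0,-50,0,0,0,-1],
  [0,0,-50,0,0,0,-1],
  [0,0,-50,0,0,0,-1],
  [0,0,-50,0,0,0,-1],
  [0,0,-50,0,0,0,-1],
], force=50)

```text
time: 3.52
position: [0.569, 0.167, 0.237]
tool_rot: [-0.053, 0.999, 0.0, -0.0]
ft_force: [0.1, 0.6, 0.2]
grip_width: 0.0448
```

Run:
```python
from h import *
st(); s=cam("scene");d=cam("side");w=cam("wrist","w5");st()
crop(s,(350,150,450,240),6.5,"s5");crop(d,(230,90,320,180),6.5,"d5")
o=robot.get_obs();print(proj(s,o["position"]),proj(d,o["position"]),proj(w,o["position"]))
```

```text
t 3.52 tcp cage [ 15.9  85.2 237. ] F cage [0.19 0.56 0.15] w 0.0448 toolx in cage [-1. -0.] q [ 0.1   0.43  1.46  0.    1.25 -1.58]
t 3.67 tcp cage [ 16.1  85.2 237.4] F cage [ 1.01 -0.59 -0.33] w 0.0328 toolx in cage [-1. -0.] q [ 0.1   0.43  1.46  0.    1.25 -1.58]
[396.74116803 217.71113926] [266.13997374 170.27389743] [317.68330773 263.76231346]
```

View pics/s5.png

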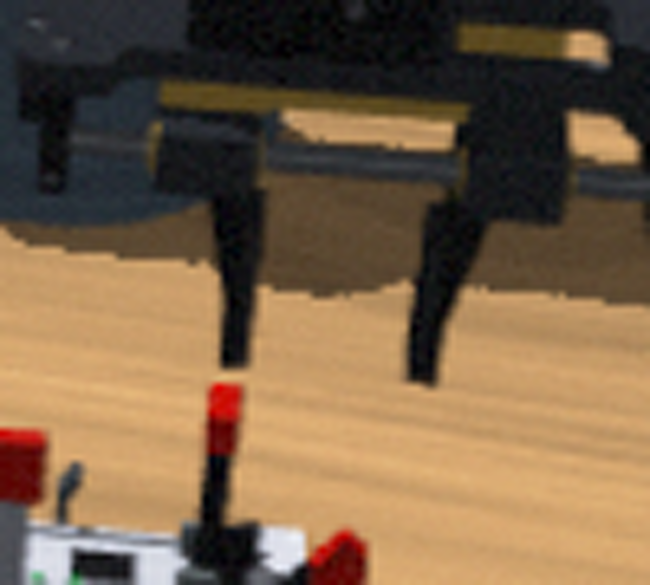

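View pics/d5.png

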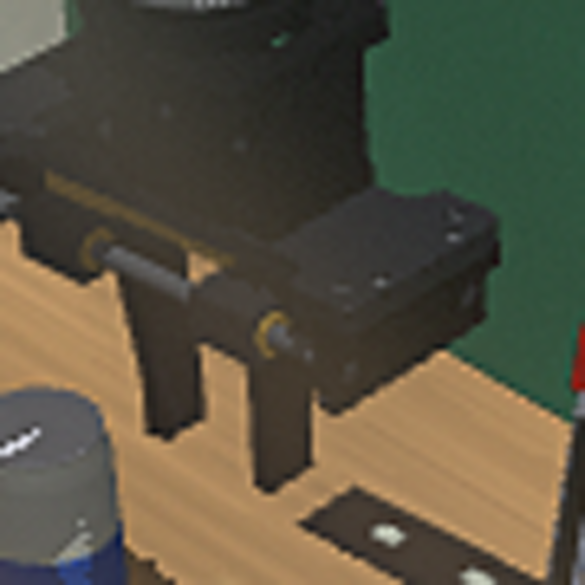

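View pics/w5.png

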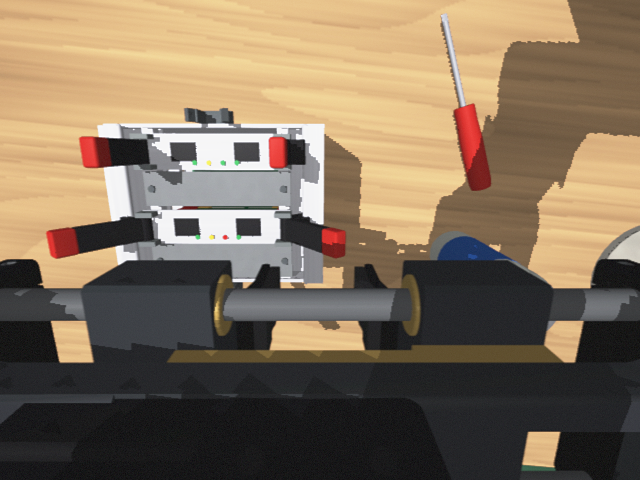

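The fingers slide in parallel, and their tips sit about 23 mm short of the reported TCP. Working at TCP z≈165 mm puts the real tips near 187 mm, and it's clear of the panels whichever figure is right. I'll reopen and descend outside the left lever.

Request:
carry_out([
  [0,0,0,0,0,0,1],
  [0,0,0,0,0,0,1],
  [0,0,0,0,0,0,1],
  [0,0,0,0,0,0,1],
  [0,0,15,0,0,0,1],
  [0,0,40,0,0,0,1],
  [0,0,72,0,0,0,1],
  [0,0,72,0,0,0,1],
], force=60)

```text
time: 4.68
position: [0.5665, 0.1667, 0.1622]
tool_rot: [-0.053, 0.999, -0.0, -0.004]
ft_force: [0.8, -0.2, 0.1]
grip_width: 0.0869
```

Request:
carry_out([
  [0,-12,0,0,0,0,1],
  [0,-18,0,0,0,0,1],
  [0,-24,0,0,0,0,1],
])

```text
time: 5.05
position: [0.5698, 0.1424, 0.1632]
tool_rot: [-0.053, 0.999, 0.0, -0.003]
ft_force: [-1.2, 3.6, 2.1]
grip_width: 0.0871
```

Run:
```python
from h import *
st(); s=cam("scene");d=cam("side");st()
crop(s,(280,160,440,280),5,"s6");crop(d,(220,100,360,240),4.2,"d6")
```

```text
t 5.05 tcp cage [ 14.   60.6 163.2] F cage [-0.79  3.74  2.07] w 0.0871 toolx in cage [-1.     0.001] q [ 0.05  0.51  1.55  0.    1.08 -1.62]
t 5.15 tcp cage [ 14.2  61.  163.3] F cage [0.13 1.14 3.31] w 0.0867 toolx in cage [-1.     0.001] q [ 0.05  0.51  1.55  0.    1.08 -1.62]
```

View pics/s6.png

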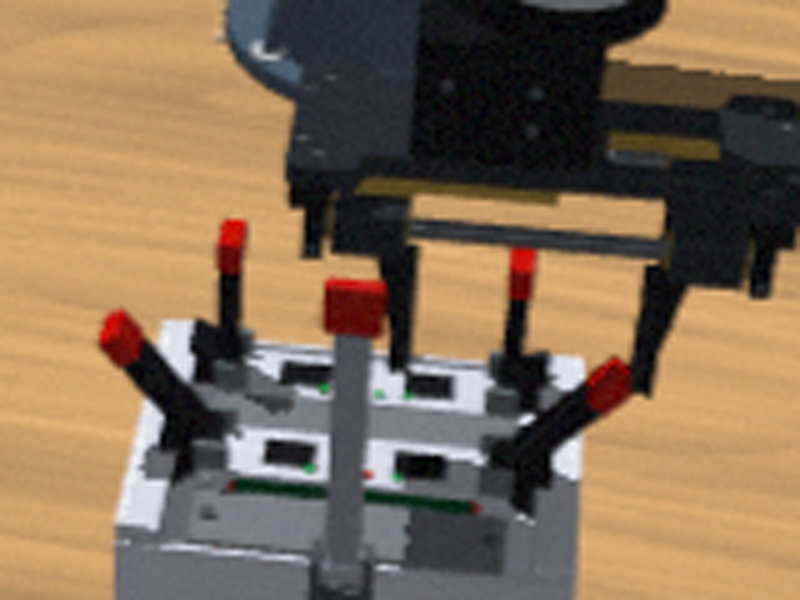

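View pics/d6.png

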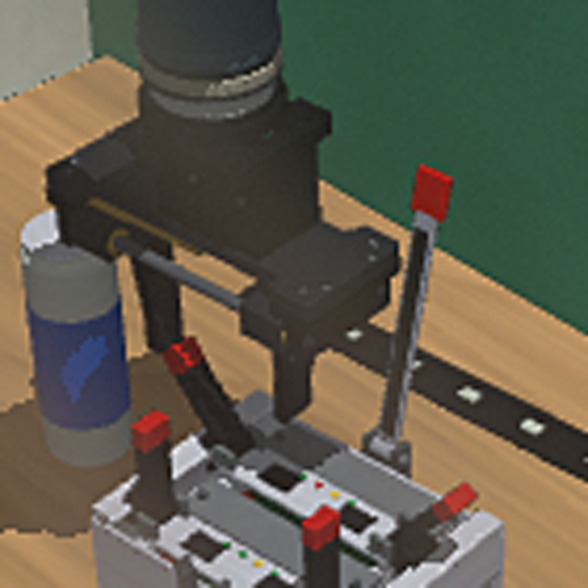

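The left finger sits just outside the left lever's red end at about (640,385) in the scene crop, overlapping it in height. First push on the left lever, to about 0.45.

Request:
carry_out([
  [-2,0,6,0,0,0,1],
  [-2,-4,6,0,0,0,1],
  [-2,-8,6,0,0,0,1],
  [-2,-11,6,0,0,0,1],
])

```text
time: 5.65
position: [0.5726, 0.1379, 0.1608]
tool_rot: [-0.052, 0.999, 0.006, -0.002]
ft_force: [-7.0, 12.4, 20.5]
grip_width: 0.0868
```

```bash
cat >> h.py <<'E'
def levers(sb=(270,180,430,290),db=(230,130,360,260)):
    s=cam("scene");d=cam("side")
    rs=reds(s,sb,5)[0];rd=reds(d,db,5)[0]
    from itertools import product
    for a,b in product(rs,rd):
        p,e=tri(s,a[0],d,b[0])
        if e<.006:
            q=w2c(p)
            if 150<q[2]<330 and abs(q[1])<140:
                t=""
                if abs(q[0]-17)<9 and q[2]<225 and abs(q[1])>45:
                    t="LEVER %s ang %.3f"%("L" if q[1]>0 else "R",np.arcsin((abs(q[1])-61)/59))
                print(q.round(1),"res",round(e*1e3,1),t,a[1][4],b[1][4])
    return s,d
E
python3 - <<'E'
from h import *
st(); s,d=levers();st()
crop(s,(280,160,440,280),5,"s7")
E
```

```text
t 5.65 tcp cage [ 16.3  55.9 160.8] F cage [-5.67 13.08 20.49] w 0.0868 toolx in cage [-1.     0.003] q [ 0.04  0.51  1.55  0.01  1.08 -1.64]
[-48.8 -61.  196.7] res 1.7  50 67
[-12.2  61.3 221.8] res 1.5  40 54
[-48.   61.7 195.6] res 0.1  40 61
[114.7   0.  292.1] res 1.6  136 94
[ 18.2 -96.7 194.4] res 3.0 LEVER R ang 0.649 70 35
[ 17.6  94.2 189.1] res 1.5 LEVER L ang 0.597 70 54
[-18.6  96.  160.2] res 3.4  70 61
t 5.75 tcp cage [ 16.5  55.5 161.1] F cage [-4.25 12.22 18.8 ] w 0.0871 toolx in cage [-1.     0.003] q [ 0.04  0.51  1.55  0.01  1.08 -1.64]
```

View pics/s7.png

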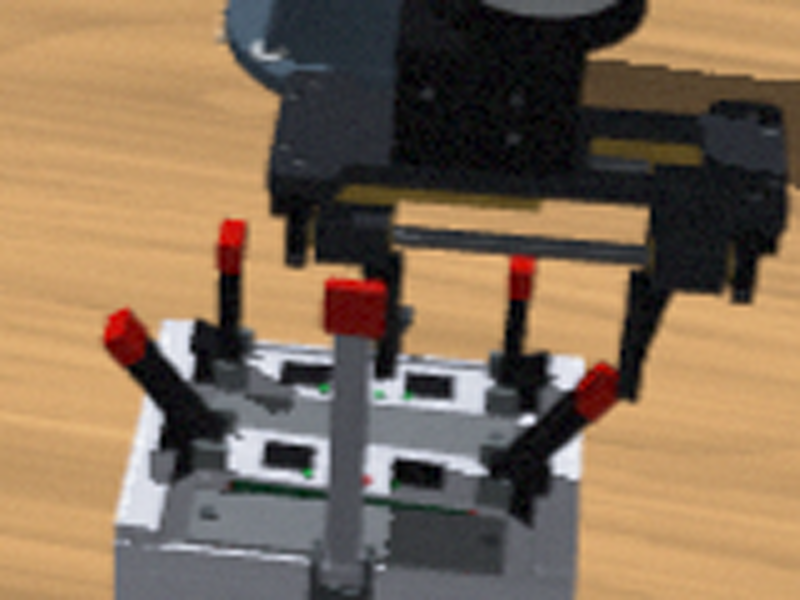

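The reaction of (−6, +13, +20) N in cage axes has a strong upward part that a clean side push shouldn't give. I'll look closely before pushing harder.

Run:
```python
from h import *
s=cam("scene");d=cam("side");w=cam("wrist","w8");st()
crop(s,(340,190,430,270),8,"s8");crop(d,(230,130,320,220),6.6,"d8")
```

```text
t 5.9 tcp cage [ 16.6  55.5 161.2] F cage [-3.95 10.42 18.75] w 0.0868 toolx in cage [-1.     0.002] q [ 0.04  0.51  1.55  0.01  1.08 -1.64]
```

View pics/s8.png

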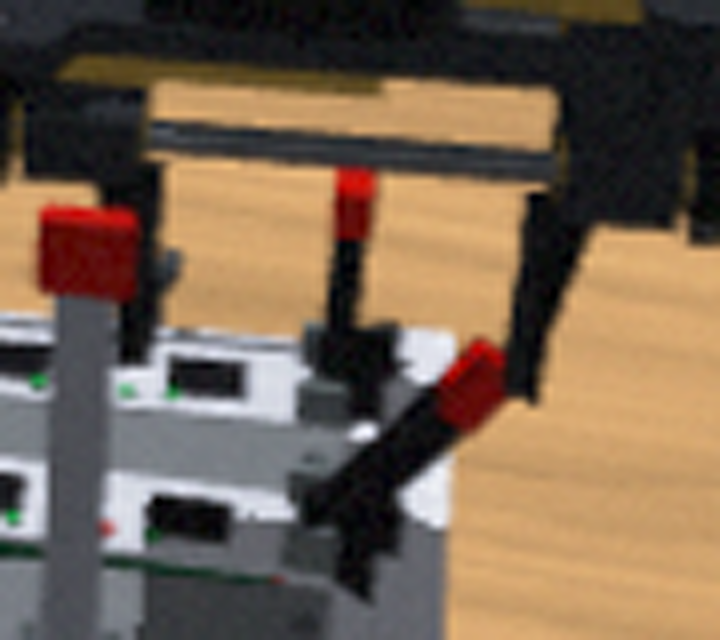

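View pics/d8.png

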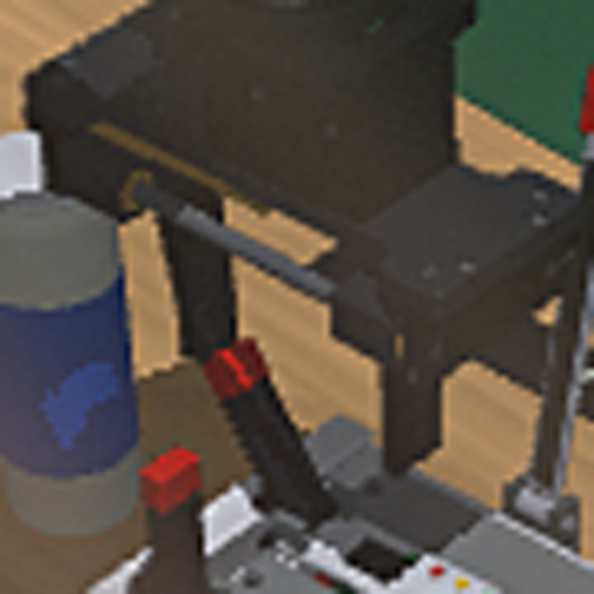

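View pics/w8.png

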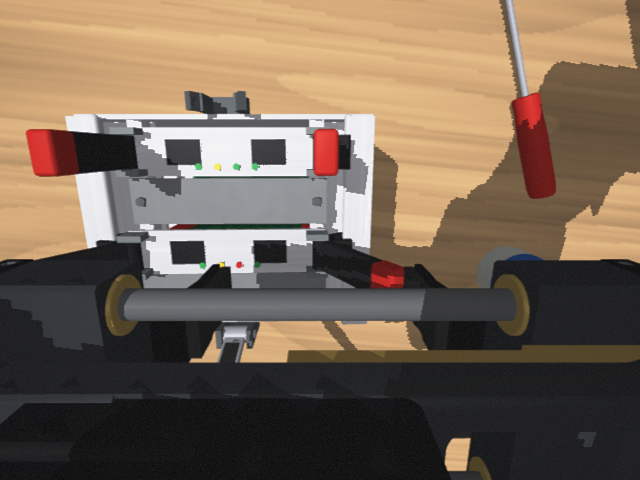

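The finger bears properly on the lever's outer top edge, at (510,385) in the crop. The upward force was friction from lowering while already in contact. I'll continue the push while rising along the lever's arc.

Request:
carry_out([
  [0,-3,-2,0,0,0,1],
  [0,-6,-4,0,0,0,1],
  [0,-9,-6,0,0,0,1],
  [0,-11,-7,0,0,0,1],
  [0,-11,-7,0,0,0,1],
])

```text
time: 6.52
position: [0.5748, 0.1265, 0.1686]
tool_rot: [-0.052, 0.999, 0.006, -0.0]
ft_force: [-0.5, 3.1, 5.5]
grip_width: 0.0872
```

Run:
```python
from h import *
st(); s,d=levers();st()
```

```text
t 6.53 tcp cage [ 17.4  44.3 168.6] F cage [-0.19  3.13  5.53] w 0.0872 toolx in cage [-1.     0.003] q [ 0.02  0.5   1.55  0.01  1.09 -1.66]
[-49.  -61.2 196.6] res 1.6  51 66
[-11.8  59.3 223.1] res 2.7  49 52
[-49.2  61.1 197. ] res 1.2  49 61
[114.3  -0.5 292.7] res 1.2  132 93
[ 18.  -95.8 195.3] res 3.3 LEVER R ang 0.631 73 34
[ 15.8  86.5 192.7] res 0.4 LEVER L ang 0.447 54 52
[-22.   89.5 164.1] res 1.3  54 61
t 6.62 tcp cage [ 17.3  44.3 168.5] F cage [0.8  3.53 5.73] w 0.0869 toolx in cage [-1.     0.003] q [ 0.02  0.5   1.55  0.01  1.09 -1.66]
```

Left lever is at about 0.45. Now I'll cross to the right lever by lifting over.

Request:
carry_out([
  [0,6,0,0,0,0,1],
  [0,6,-35,0,0,0,1],
  [0,-10,-65,0,0,0,1],
  [0,-65,-65,0,0,0,1],
  [0,-120,-65,0,0,0,1],
  [1,-134,-50,0,0,0,1],
  [1,-134,-10,0,0,0,1],
  [1,-134,8,0,0,0,1],
])

```text
time: 7.62
position: [0.5849, -0.0067, 0.1555]
tool_rot: [-0.051, 0.999, 0.006, -0.004]
ft_force: [-0.3, -0.4, -0.3]
grip_width: 0.087
```

Run:
```python
from h import *
st(); s,d=levers();st()
crop(s,(270,170,400,270),6,"s9")
```

```text
t 7.62 tcp cage [ 13.2 -89.2 155.5] F cage [-0.36 -0.38 -0.27] w 0.087 toolx in cage [-1.     0.004] q [-0.21  0.52  1.56  0.01  1.07 -1.89]
[-47.1 -60.5 194.8] res 0.1  37 67
[-12.4  59.9 223.1] res 1.4  49 53
[-44.2  60.7 200.4] res 1.6  49 19
[ 13.  -95.4 193.1] res 1.2 LEVER R ang 0.622 70 8
[ 15.   88.  192.9] res 0.9 LEVER L ang 0.476 62 53
[-17.1  90.  168. ] res 1.1  62 19
t 7.72 tcp cage [ 12.8 -88.7 155.2] F cage [-0.47 -0.29 -0.22] w 0.087 toolx in cage [-1.     0.003] q [-0.21  0.52  1.56  0.01  1.07 -1.89]
```

View pics/s9.png

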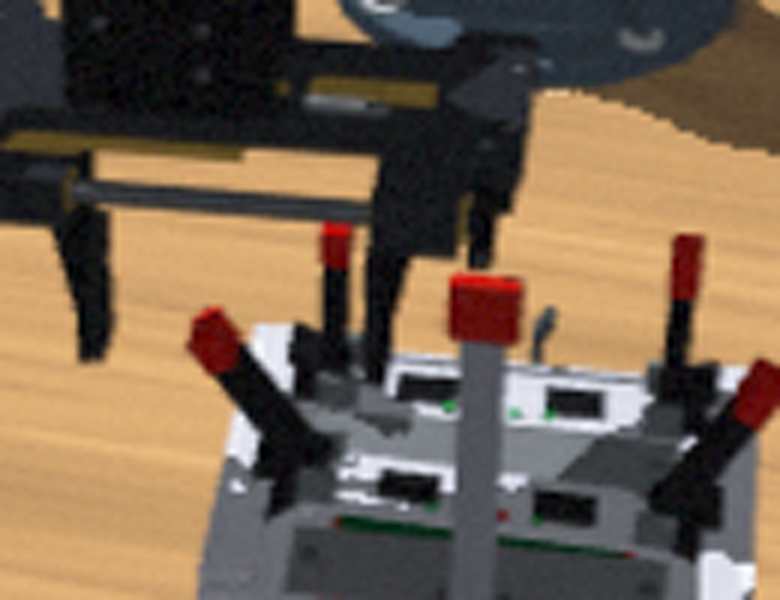

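Request:
carry_out([
  [-4,14,-3,0,0,0,1],
  [-4,22,-3,0,0,0,1],
  [-4,28,-4,0,0,0,1],
  [-4,33,-6,0,0,0,1],
  [-4,38,-8,0,0,0,1],
  [-4,42,-10,0,0,0,1],
  [-4,46,-12,0,0,0,1],
  [-4,46,-12,0,0,0,1],
])

```text
time: 8.72
position: [0.5834, 0.0402, 0.1675]
tool_rot: [-0.052, 0.999, 0.007, -0.005]
ft_force: [-0.1, -1.7, -1.7]
grip_width: 0.0871
```

Run:
```python
from h import *
st(); s,d=levers();st()
crop(s,(270,170,430,290),5,"s10");crop(d,(230,130,350,230),5,"d10")
```

```text
t 8.72 tcp cage [ 16.7 -42.4 167.5] F cage [-0.25 -1.63 -1.7 ] w 0.0871 toolx in cage [-1.     0.003] q [-0.13  0.5   1.55  0.01  1.1  -1.81]
[-49.1 -61.1 196.3] res 1.4  52 65
[-12.   59.6 223.2] res 2.0  49 55
[-50.1  61.  196.2] res 1.4  49 46
[ 15.   87.1 193.5] res 1.1 LEVER L ang 0.458 63 55
[-23.5  89.8 164. ] res 0.5  63 46
t 8.82 tcp cage [ 16.8 -42.4 167.6] F cage [ 0.18 -1.56 -1.56] w 0.0873 toolx in cage [-1.     0.003] q [-0.13  0.5   1.55  0.01  1.1  -1.81]
```

View pics/s10.png

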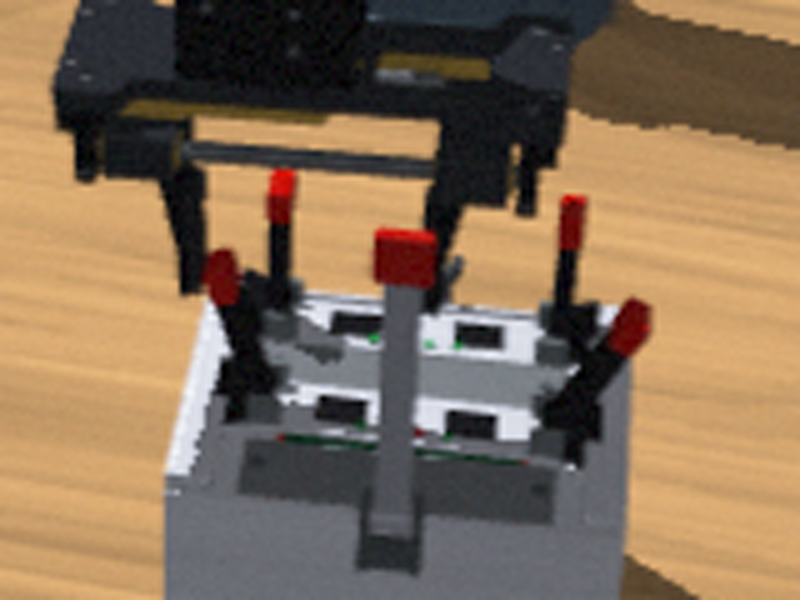

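View pics/d10.png

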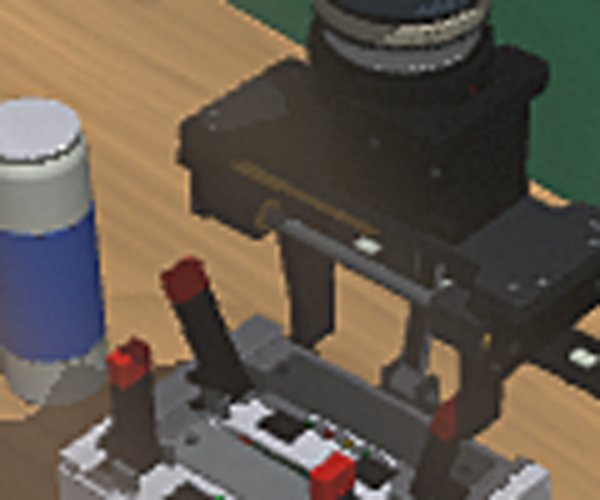

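```bash
cat >> h.py <<'E'
def lev(c,u,v,x=17):
    q=w2c(onvert(c,(u,v),c2w(x,0,0),CX)); return q.round(1),"asin %.3f atan %.3f"%(np.arcsin(np.clip((abs(q[1])-61)/59,-1,1)),np.arctan2(abs(q[1])-61,q[2]-143))
E
python3 - <<'E'
from h import *
s=cam("scene");d=cam("side")
print("R",lev(s,314.8,225.4),lev(d,318.6,214),tri(s,(314.8,225.4),d,(318.6,214)))
print("L",lev(s,395.6,235.4),lev(d,230+185/5,130+279/5))
E
```

```text
R (array([ 17. , -74.7, 201.1]), 'asin 0.235 atan 0.232') (array([ 17. , -71.5, 190.3]), 'asin 0.178 atan 0.218') (array([0.58159998, 0.00654673, 0.19656298]), np.float64(0.0005484819878414824))
L (array([ 17. ,  87.5, 194.7]), 'asin 0.466 atan 0.474') (array([ 17.,  87., 191.]), 'asin 0.456 atan 0.496')
```

Right is at about 0.22 and left at about 0.46. The contact positions show the jaw centre about 6 mm to +y of the reported TCP in my cage frame, so I'll allow for that. Next is the left lever again, to about 0.15.

Request:
carry_out([
  [0,-7,0,0,0,0,1],
  [0,-7,-35,0,0,0,1],
  [0,15,-60,0,0,0,1],
  [0,65,-60,0,0,0,1],
  [0,106,-60,0,0,0,1],
  [0,106,-40,0,0,0,1],
  [0,106,0,0,0,0,1],
  [0,106,1,0,0,0,1],
])

```text
time: 9.93
position: [0.5699, 0.1456, 0.1657]
tool_rot: [-0.052, 0.999, 0.007, -0.009]
ft_force: [-0.4, 0.4, 1.0]
grip_width: 0.0867
```

Run:
```python
from h import *
st(); s,d=levers();st()
crop(s,(270,170,430,290),5,"s11")
```

```text
t 9.93 tcp cage [ 14.5  63.8 165.7] F cage [-0.33  0.4   0.95] w 0.0867 toolx in cage [-1.     0.003] q [ 0.05  0.51  1.54  0.02  1.11 -1.63]
[-49.  -61.1 196.6] res 1.8  50 66
[-12.   59.2 223.1] res 2.9  50 56
[-49.3  61.  197.1] res 1.3  50 60
[ 1.146e+02 -1.000e-01  2.925e+02] res 1.5  131 93
[ 18.3 -77.8 202.1] res 1.3 LEVER R ang 0.288 62 32
[ 14.9  86.3 193.4] res 1.5 LEVER L ang 0.444 65 56
[-22.8  89.3 165. ] res 0.2  65 60
t 10.03 tcp cage [ 17.6  63.4 168.7] F cage [ 0.95 -0.37 -0.07] w 0.0868 toolx in cage [-1.     0.004] q [ 0.05  0.51  1.54  0.02  1.11 -1.63]
```

View pics/s11.png

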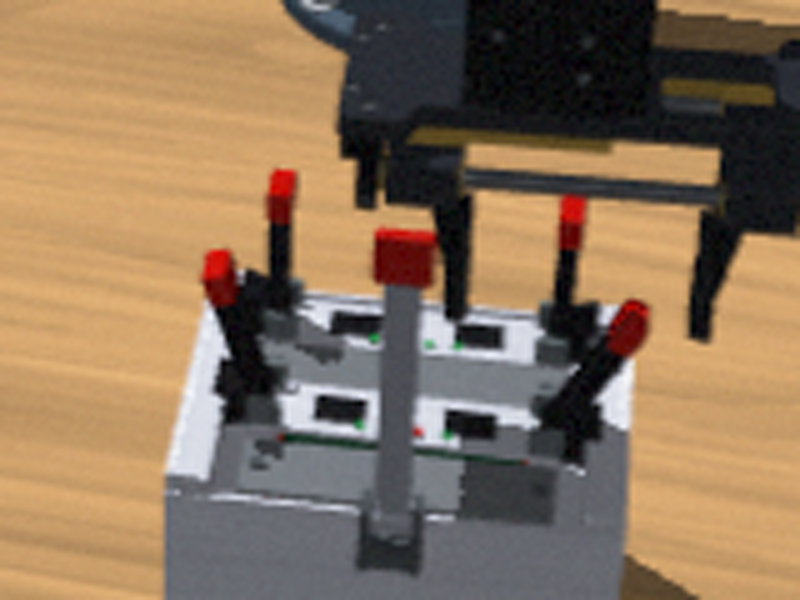

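Request:
carry_out([
  [1,-12,1,0,0,0,1],
  [1,-18,0,0,0,0,1],
  [1,-23,-1,0,0,0,1],
  [1,-27,-2,0,0,0,1],
  [1,-31,-3,0,0,0,1],
  [1,-35,-3,0,0,0,1],
  [1,-37,-3,0,0,0,1],
  [1,-37,-3,0,0,0,1],
])

```text
time: 11.02
position: [0.577, 0.1087, 0.1726]
tool_rot: [-0.051, 0.999, 0.008, -0.003]
ft_force: [-0.3, 1.1, 5.4]
grip_width: 0.0872
```

Run:
```python
from h import *
st(); s,d=levers();st()
crop(s,(270,170,430,290),5,"s12")
```

```text
t 11.03 tcp cage [ 17.6  26.4 172.6] F cage [-0.23  1.09  5.39] w 0.0872 toolx in cage [-1.     0.004] q [-0.01  0.5   1.54  0.02  1.11 -1.69]
[-48.1 -60.9 195.9] res 0.8  46 67
[-49.3  61.  197.1] res 1.3  50 61
[114.6  -0.7 292.5] res 0.5  138 93
[ 18.3 -77.8 202.1] res 1.3 LEVER R ang 0.288 62 32
[ 16.   72.  194.3] res 0.8 LEVER L ang 0.188 40 50
t 11.12 tcp cage [ 17.6  26.4 172.6] F cage [0.2  1.83 5.76] w 0.0871 toolx in cage [-1.     0.004] q [-0.01  0.5   1.54  0.02  1.11 -1.69]
```

View pics/s12.png

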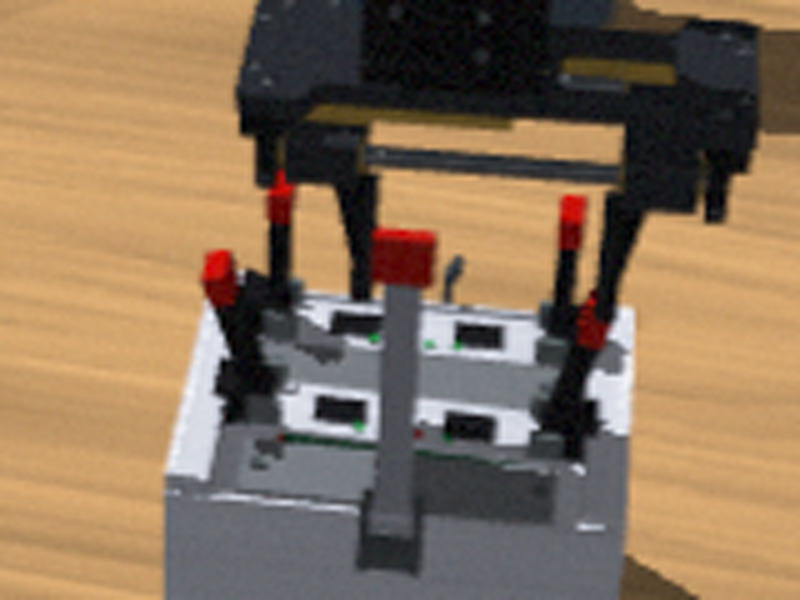

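Run:
```python
from h import *
s=cam("scene");d=cam("side");w=cam("wrist","w13")
crop(s,(360,190,420,260),8,"s13");crop(d,(240,150,320,230),7,"d13")
```

```text
(no output)
```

View pics/s13.png

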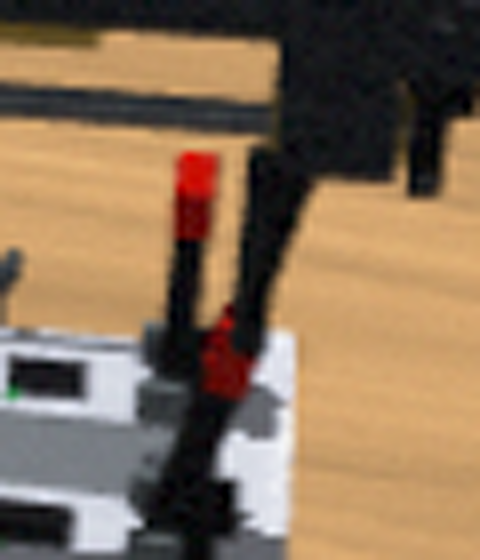

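View pics/d13.png

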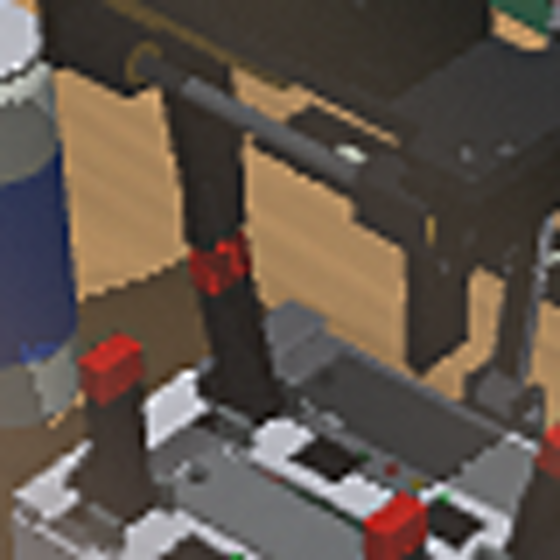

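View pics/w13.png

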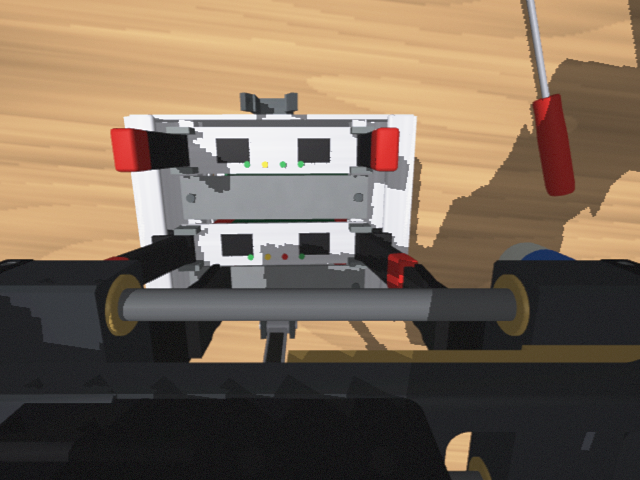

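Left is at about 0.2, with the finger still on its outer edge, but only just below its top at (250,350). I'll go 10 mm lower from here on. Now the right lever, to about 0.1.

Request:
carry_out([
  [0,7,0,0,0,0,1],
  [0,7,-30,0,0,0,1],
  [0,-10,-55,0,0,0,1],
  [0,-60,-55,0,0,0,1],
  [0,-90,-55,0,0,0,1],
  [0,-90,-40,0,0,0,1],
  [0,-90,5,0,0,0,1],
  [0,-90,12,0,0,0,1],
])

```text
time: 12.28
position: [0.5824, 0.0209, 0.1554]
tool_rot: [-0.052, 0.999, 0.009, -0.008]
ft_force: [-0.2, 0.6, 0.4]
grip_width: 0.0871
```

Run:
```python
from h import *
st(); s,d=levers();st()
crop(s,(270,170,430,290),5,"s14")
```

```text
t 12.28 tcp cage [ 13.7 -61.5 155.4] F cage [-0.17  0.6   0.45] w 0.0871 toolx in cage [-1.     0.003] q [-0.16  0.52  1.56  0.02  1.08 -1.85]
[-46.4 -60.  193.9] res 0.3  30 67
[-49.8  61.1 196.5] res 1.2  49 33
[ 15.1 -76.4 200.7] res 2.1 LEVER R ang 0.264 59 5
[ 15.6  73.2 196.7] res 1.0 LEVER L ang 0.208 59 58
t 12.38 tcp cage [ 16.2 -62.2 157.9] F cage [-0.35  0.66 -0.02] w 0.0872 toolx in cage [-1.     0.003] q [-0.16  0.52  1.56  0.01  1.08 -1.85]
```

View pics/s14.png

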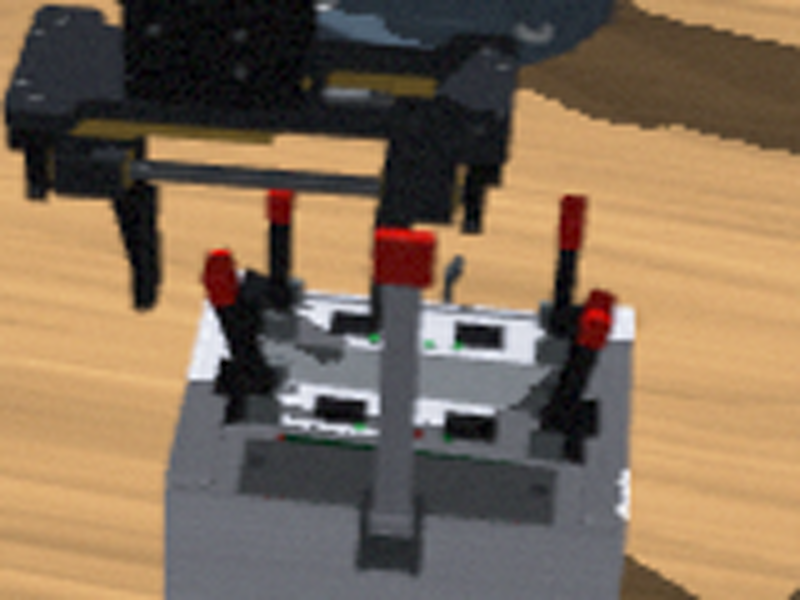

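Request:
carry_out([
  [0,8,0,0,0,0,1],
  [0,14,0,0,0,0,1],
  [0,18,-1,0,0,0,1],
  [0,22,-2,0,0,0,1],
  [0,25,-2,0,0,0,1],
  [0,28,-2,0,0,0,1],
  [0,28,-2,0,0,0,1],
])

```text
time: 13.25
position: [0.5824, 0.0483, 0.1607]
tool_rot: [-0.052, 0.999, 0.008, -0.005]
ft_force: [0.5, -1.4, 0.1]
grip_width: 0.087
```

Run:
```python
from h import *
st(); s,d=levers();st()
crop(s,(270,170,430,290),5,"s15")
```

```text
t 13.25 tcp cage [ 16.6 -34.2 160.7] F cage [ 0.35 -1.48  0.1 ] w 0.087 toolx in cage [-1.     0.003] q [-0.12  0.51  1.56  0.02  1.08 -1.8 ]
[-47.6 -60.7 195.3] res 0.4  40 67
[-49.8  60.4 196.8] res 1.7  54 50
[ 15.3  72.6 196.6] res 1.0 LEVER L ang 0.197 58 56
t 13.35 tcp cage [ 16.5 -34.2 160.6] F cage [-0.13 -0.83  1.48] w 0.0873 toolx in cage [-1.     0.003] q [-0.12  0.51  1.56  0.02  1.08 -1.8 ]
```

View pics/s15.png

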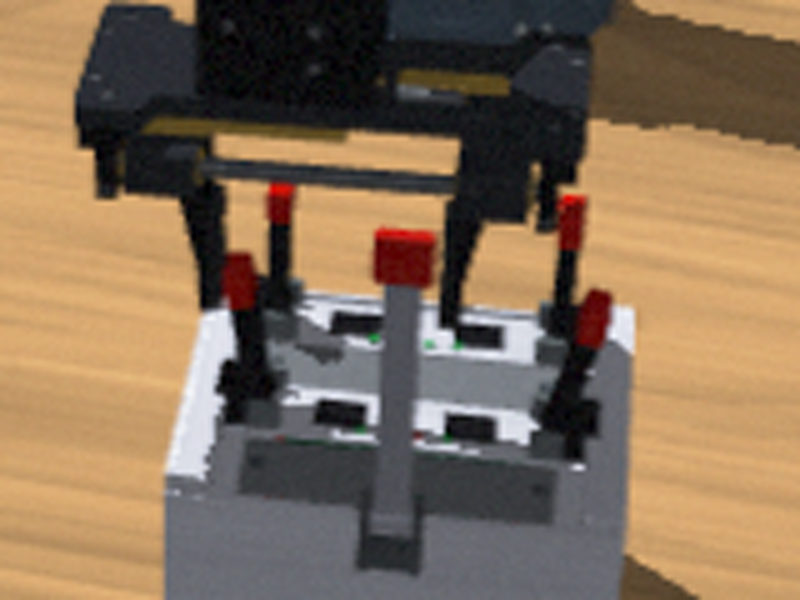

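Right is at about 0.12 and left at about 0.2. Now the left lever to about 0.05.

Request:
carry_out([
  [0,-7,0,0,0,0,1],
  [0,-7,-30,0,0,0,1],
  [0,5,-65,0,0,0,1],
  [0,50,-65,0,0,0,1],
  [0,81,-65,0,0,0,1],
  [0,81,-40,0,0,0,1],
  [0,81,-5,0,0,0,1],
  [0,81,0,0,0,0,1],
])

```text
time: 14.35
position: [0.5714, 0.1291, 0.1594]
tool_rot: [-0.052, 0.999, 0.008, -0.008]
ft_force: [-0.3, 0.9, 0.9]
grip_width: 0.0869
```

Run:
```python
from h import *
st(); s,d=levers();st()
crop(s,(270,170,430,290),5,"s16")
```

```text
t 14.35 tcp cage [ 14.2  47.2 159.4] F cage [-0.21  0.88  0.86] w 0.0869 toolx in cage [-1.     0.003] q [ 0.02  0.52  1.55  0.02  1.09 -1.66]
[-48.9 -61.1 196.9] res 1.8  50 67
[-47.6  61.8 195.1] res 0.5  36 61
[114.6  -0.3 292.5] res 1.2  130 93
[ 18.2 -69.9 201.7] res 1.3 LEVER R ang 0.151 62 30
[ 14.9  71.7 196.8] res 0.7 LEVER L ang 0.182 58 57
t 14.45 tcp cage [ 16.4  46.7 161.5] F cage [-0.08  0.2  -0.38] w 0.0872 toolx in cage [-1.     0.003] q [ 0.02  0.51  1.55  0.02  1.09 -1.66]
```

View pics/s16.png

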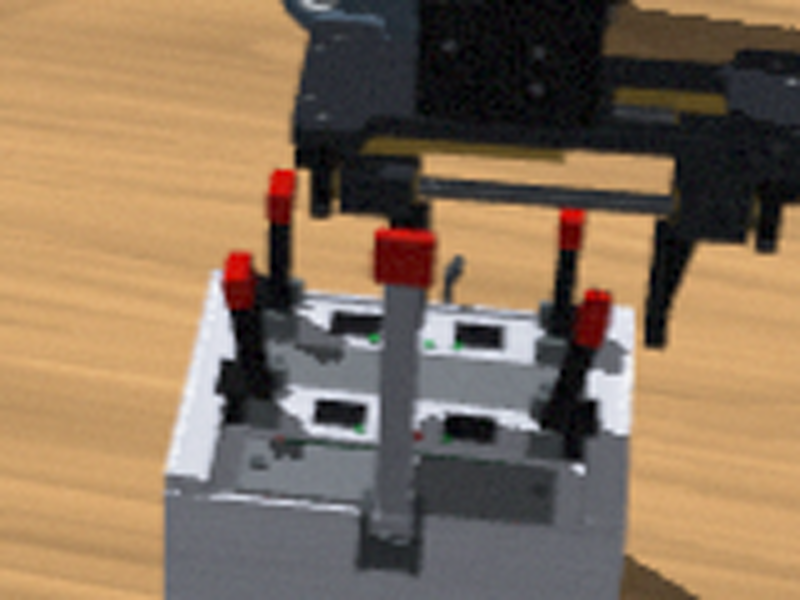

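Request:
carry_out([
  [0,-8,0,0,0,0,1],
  [0,-14,0,0,0,0,1],
  [0,-18,0,0,0,0,1],
  [0,-22,0,0,0,0,1],
  [0,-25,0,0,0,0,1],
  [0,-27,0,0,0,0,1],
  [0,-27,0,0,0,0,1],
])

```text
time: 15.32
position: [0.5762, 0.1043, 0.1613]
tool_rot: [-0.051, 0.999, 0.01, -0.006]
ft_force: [0.3, 6.9, 2.2]
grip_width: 0.0874
```

Run:
```python
from h import *
st(); s,d=levers();st()
crop(s,(270,170,430,290),5,"s17")
```

```text
t 15.32 tcp cage [ 16.4  22.  161.3] F cage [1.06 6.83 2.23] w 0.0874 toolx in cage [-1.     0.004] q [-0.02  0.51  1.56  0.02  1.09 -1.71]
[-44.5 -59.8 191.7] res 2.8  16 67
[-48.   61.7 195.6] res 0.1  41 60
[114.7  -0.3 292.4] res 1.1  129 93
[ 17.6 -70.1 201.4] res 0.7 LEVER R ang 0.155 63 29
[  6.9 -70.8 193.6] res 0.6  63 7
[ 14.5  61.3 197.5] res 1.6 LEVER L ang 0.004 66 57
t 15.43 tcp cage [ 16.4  22.1 161.3] F cage [-0.02  7.47  2.31] w 0.0869 toolx in cage [-1.     0.004] q [-0.02  0.51  1.56  0.02  1.09 -1.71]
```

View pics/s17.png

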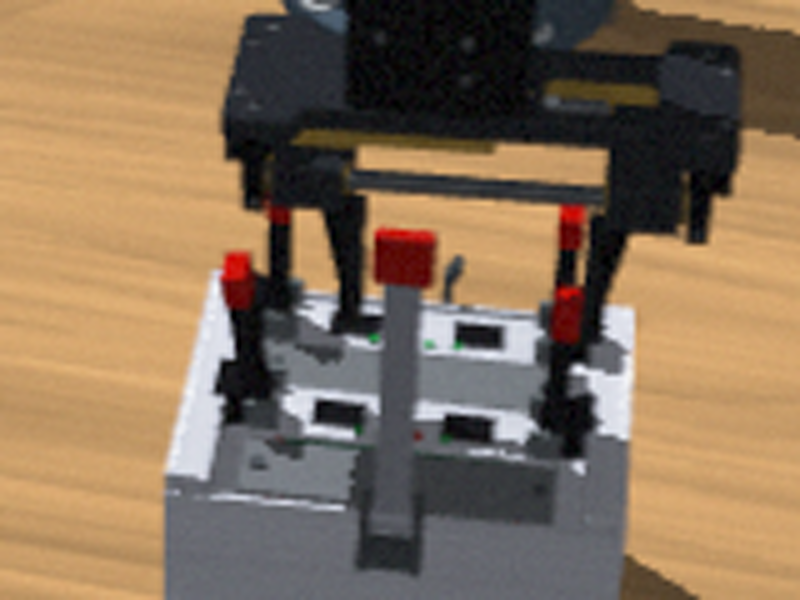

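Left is now upright (0.00) and right is still at about 0.15. I'll finish the right lever.

Request:
carry_out([
  [0,7,0,0,0,0,1],
  [0,7,-30,0,0,0,1],
  [0,-5,-65,0,0,0,1],
  [0,-50,-65,0,0,0,1],
  [0,-74,-65,0,0,0,1],
  [0,-74,-40,0,0,0,1],
  [0,-74,-5,0,0,0,1],
  [0,-74,0,0,0,0,1],
])

```text
time: 16.42
position: [0.5815, 0.0305, 0.1573]
tool_rot: [-0.051, 0.999, 0.01, -0.009]
ft_force: [-0.7, -0.6, 0.6]
grip_width: 0.0875
```

Run:
```python
from h import *
st(); s,d=levers();st()
crop(s,(270,170,430,290),5,"s18")
```

```text
t 16.43 tcp cage [ 13.7 -51.8 157.3] F cage [-0.76 -0.48  0.64] w 0.0875 toolx in cage [-1.     0.003] q [-0.15  0.52  1.56  0.02  1.09 -1.83]
[-46.9 -60.5 194.5] res 0.3  34 67
[-43.1  60.5 200.9] res 2.2  49 14
[-53.7  61.8 194.3] res 0.2  49 24
[ 15.5  62.4 197.2] res 1.4 LEVER L ang 0.024 63 55
t 16.52 tcp cage [ 15.8 -52.  159.4] F cage [-0.3   0.17 -0.5 ] w 0.0867 toolx in cage [-1.     0.003] q [-0.15  0.51  1.56  0.02  1.09 -1.83]
```

View pics/s18.png

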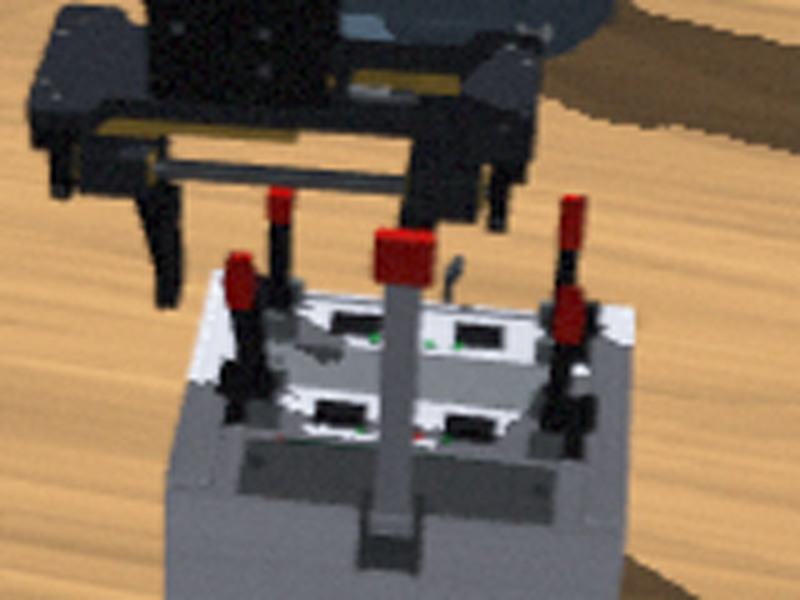

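Request:
carry_out([
  [0,8,0,0,0,0,1],
  [0,14,0,0,0,0,1],
  [0,18,0,0,0,0,1],
  [0,22,0,0,0,0,1],
  [0,25,0,0,0,0,1],
  [0,28,0,0,0,0,1],
  [0,30,0,0,0,0,1],
  [0,30,0,0,0,0,1],
])

```text
time: 17.52
position: [0.5808, 0.0588, 0.1598]
tool_rot: [-0.052, 0.999, 0.009, -0.006]
ft_force: [0.3, -6.1, -0.4]
grip_width: 0.0868
```

Run:
```python
from h import *
st(); s,d=levers();st()
crop(s,(270,170,430,290),5,"s19");crop(d,(230,130,350,230),5,"d19")
```

```text
t 17.52 tcp cage [ 16.1 -23.6 159.8] F cage [-0.36 -6.11 -0.45] w 0.0868 toolx in cage [-1.     0.003] q [-0.1   0.51  1.56  0.02  1.08 -1.78]
[-47.1 -60.5 194.8] res 0.1  36 67
[-46.2  61.4 192.5] res 3.3  15 54
[ 15.6  61.8 197.2] res 1.4 LEVER L ang 0.014 62 55
t 17.62 tcp cage [ 16.1 -23.6 159.8] F cage [ 0.24 -6.38 -1.11] w 0.0869 toolx in cage [-1.     0.003] q [-0.1   0.51  1.56  0.02  1.08 -1.78]
```

View pics/s19.png

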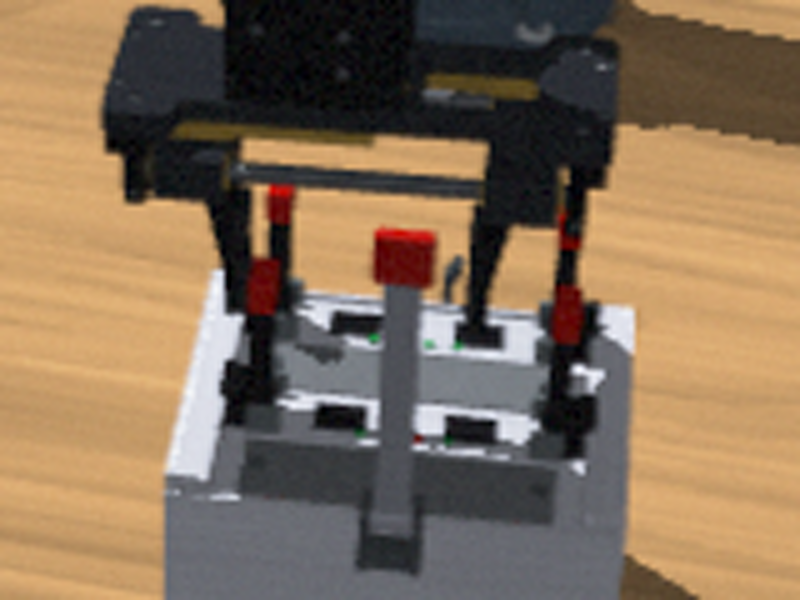

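View pics/d19.png

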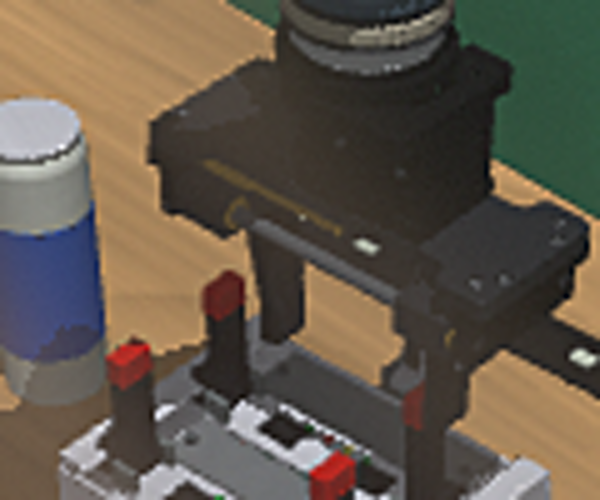

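Request:
carry_out([
  [0,5,0,0,0,0,1],
  [0,8,0,0,0,0,1],
  [0,8,0,0,0,0,1],
])

```text
time: 18.0
position: [0.5809, 0.0599, 0.1593]
tool_rot: [-0.053, 0.999, 0.002, -0.006]
ft_force: [1.4, -19.1, -3.3]
grip_width: 0.0868
```

Run:
```python
from h import *
st()
```

```text
t 18.0 tcp cage [ 16.3 -22.6 159.3] F cage [ -0.62 -19.16  -3.32] w 0.0868 toolx in cage [-1.     0.001] q [-0.09  0.51  1.56  0.    1.08 -1.77]
```

The right lever is on its stop: 19 N moved it only 1 mm. I'll recheck the left one with a firm push.

Request:
carry_out([
  [0,-8,0,0,0,0,1],
  [0,-8,-30,0,0,0,1],
  [0,5,-65,0,0,0,1],
  [0,45,-65,0,0,0,1],
  [0,59,-65,0,0,0,1],
  [0,59,-40,0,0,0,1],
  [0,59,-5,0,0,0,1],
  [0,59,0,0,0,0,1],
])

```text
time: 19.0
position: [0.5718, 0.1187, 0.1566]
tool_rot: [-0.053, 0.999, 0.003, -0.01]
ft_force: [-1.0, 0.2, 0.0]
grip_width: 0.0871
```

Request:
carry_out([
  [0,-8,0,0,0,0,1],
  [0,-14,0,0,0,0,1],
  [0,-19,0,0,0,0,1],
  [0,-23,0,0,0,0,1],
  [0,-25,0,0,0,0,1],
  [0,-25,0,0,0,0,1],
])

```text
time: 19.75
position: [0.574, 0.1013, 0.1571]
tool_rot: [-0.051, 0.999, 0.01, -0.009]
ft_force: [-0.9, 18.0, -1.5]
grip_width: 0.0873
```

Run:
```python
from h import *
st(); s,d=levers()
crop(s,(270,170,430,290),5,"s20")
```

```text
t 19.75 tcp cage [ 13.8  19.4 157.1] F cage [ 0.97 18.04 -1.47] w 0.0873 toolx in cage [-1.     0.004] q [-0.03  0.52  1.56  0.02  1.08 -1.71]
[-43.2 -58.5 190.1] res 2.5  7 67
[-47.3  61.7 194.8] res 0.7  34 60
[114.4  -0.4 292.4] res 1.3  126 94
[ 16.  -62.5 197.5] res 1.8 LEVER R ang 0.025 62 45
[ 15.   59.2 196.9] res 1.6 LEVER L ang -0.031 63 52
```

View pics/s20.png

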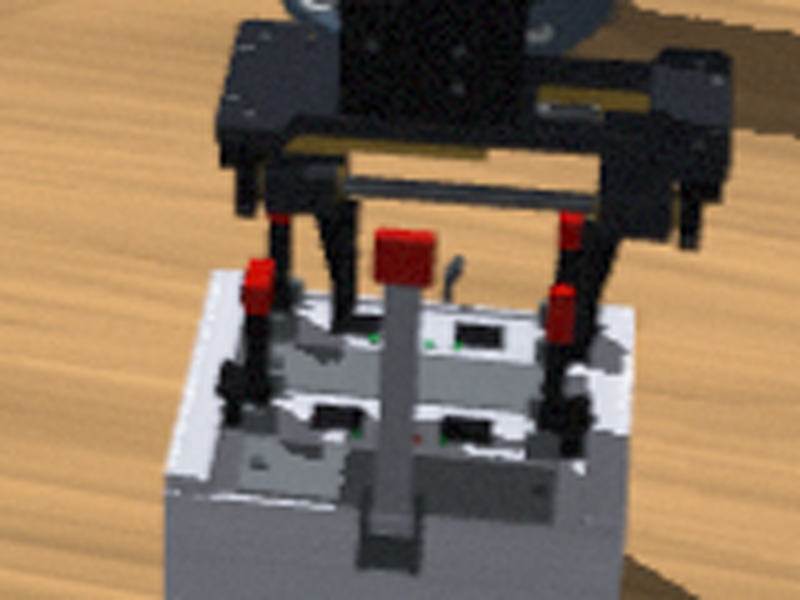

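Request:
carry_out([
  [0,8,0,0,0,0,1],
  [0,8,-30,0,0,0,1],
  [0,0,-70,0,0,0,1],
  [0,-45,-75,0,0,0,1],
  [0,-56,-75,0,0,0,1],
])

```text
time: 20.48
position: [0.5825, 0.0416, 0.2328]
tool_rot: [-0.05, 0.999, 0.009, -0.007]
ft_force: [-0.9, 0.4, -0.5]
grip_width: 0.0875
```

Run:
```python
from h import *
st(); s,d=levers();w=cam("wrist","w21")
crop(s,(270,170,430,290),5,"s21")
```

```text
t 20.48 tcp cage [ 15.9 -40.9 232.8] F cage [-0.85  0.53 -0.53] w 0.0875 toolx in cage [-1.     0.006] q [-0.13  0.43  1.48  0.02  1.25 -1.8 ]
[-49.  -61.1 196.6] res 1.8  50 66
[-48.9  60.9 197.3] res 1.5  50 55
[ 12.  -60.2 195.1] res 1.0 LEVER R ang -0.014 65 26
[ 15.6  61.6 195.9] res 0.8 LEVER L ang 0.010 60 52
```

View pics/s21.png

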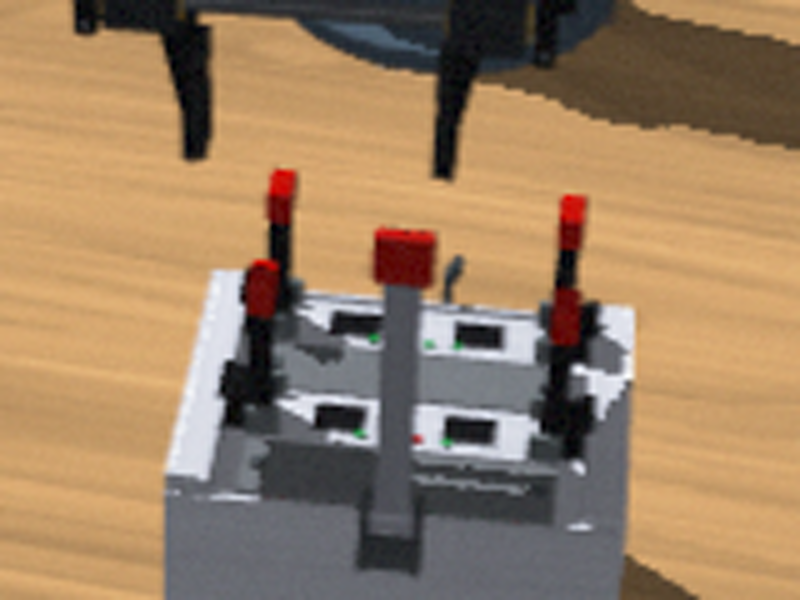

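View pics/w21.png

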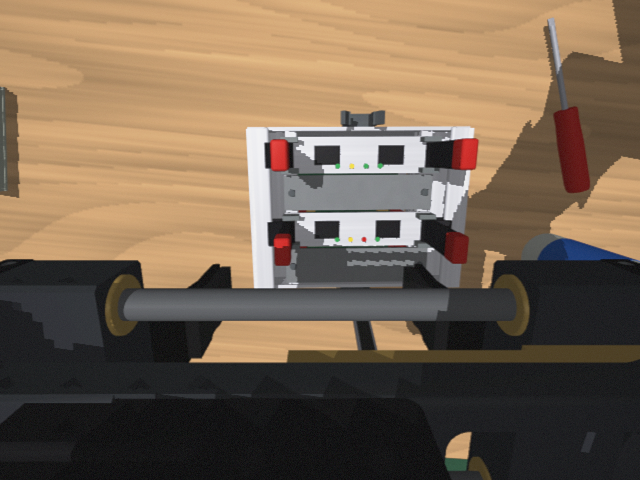

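Both levers look upright. I'll give the right one a last firm push, since it may have backed out slightly.

Request:
carry_out([
  [0,-3,35,0,0,0,1],
  [0,-3,72,0,0,0,1],
  [0,3,74,0,0,0,1],
  [0,9,74,0,0,0,1],
  [0,15,74,0,0,0,1],
  [0,20,74,0,0,0,1],
  [0,23,74,0,0,0,1],
  [0,23,74,0,0,0,1],
])

```text
time: 21.62
position: [0.5791, 0.0599, 0.1581]
tool_rot: [-0.052, 0.999, 0.002, -0.008]
ft_force: [2.0, -21.8, -6.9]
grip_width: 0.087
```

Run:
```python
from h import *
st(); s,d=levers()
```

```text
t 21.62 tcp cage [ 14.5 -22.4 158.1] F cage [ -0.33 -21.91  -6.93] w 0.087 toolx in cage [-1.     0.002] q [-0.09  0.51  1.56  0.    1.08 -1.77]
[-46.9 -60.5 194.5] res 0.3  34 67
[-46.1  61.6 193.5] res 2.5  16 57
[ 15.8  62.3 196.2] res 1.3 LEVER L ang 0.023 58 56
```

Both levers are on their stops. For the bar I'll turn the gripper 90° with the jaws along cage x, so its body passes between the levers. Then I'll close it and go over to the far side of the bar.

Request:
carry_out([
  [0,-8,0,0,0,0,1],
  [0,-8,-40,0,0,0,1],
  [0,0,-95,0,0,10,-1],
  [0,10,-150,0,0,20,-1],
  [0,17,-190,0,0,30,-1],
  [-20,17,-190,0,0,40,-1],
  [-65,17,-190,0,0,50,-1],
  [-110,17,-190,0,0,60,-1],
], force=40)

```text
time: 22.72
position: [0.691, 0.0886, 0.3489]
tool_rot: [0.457, 0.89, -0.001, -0.007]
ft_force: [0.6, 0.4, 0.5]
grip_width: 0.0352
```

Run:
```python
from h import *
st(); s,d=levers(); print(goal(155,-5,345,-90),goal(155,-5,345,270))
crop(s,(270,170,430,290),5,"s22")
```

```text
t 22.73 tcp cage [128.8  -5.7 348.9] F cage [0.68 0.31 0.5 ] w 0.0352 toolx in cage [-0.493  0.87 ] q [-0.03  0.53  1.    0.    1.63 -0.66]
[-49.  -61.2 196.6] res 1.6  50 66
[-49.2  60.9 196.9] res 1.5  49 60
[114.7  -0.3 292.3] res 1.5  127 89
[ 15.9 -60.6 198.8] res 0.8 LEVER R ang -0.007 68 35
[ 15.   61.  196.7] res 1.4 LEVER L ang 0.001 66 59
(array([-10.8,  21.5,   0.4]), array([-0.65, -0.53, 29.78])) (array([-10.8,  21.5,   0.4]), array([-0.65, -0.53, 29.78]))
```

View pics/s22.png

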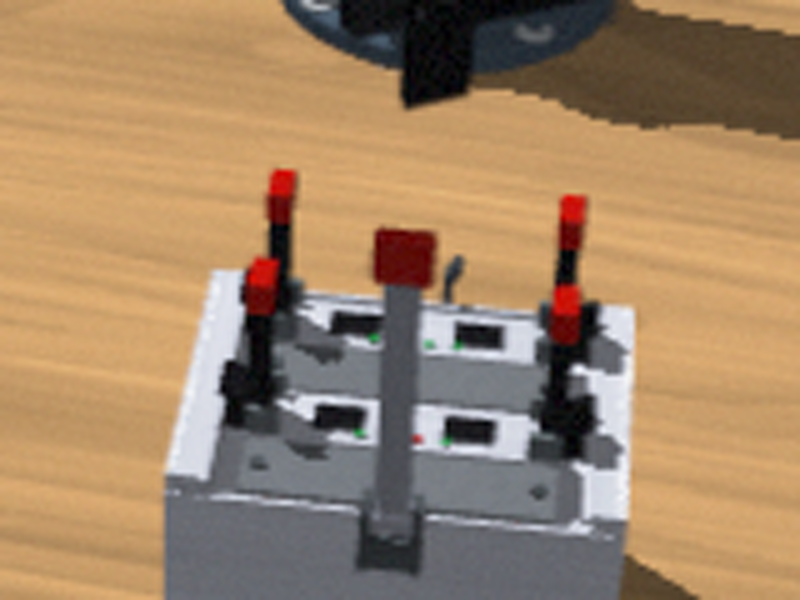

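Levers read R −0.007 and L 0.001, and the panel looks level with its neighbours. Finish the turn and closing.

Request:
carry_out([
  [-6,10,0,0,0,10,-1],
  [-11,22,0,0,0,20,-1],
  [-13,25,0,-0.6,-0.5,29.8,-1],
  [-13,25,0,-0.6,-0.5,29.8,-1],
  [-13,25,0,-0.6,-0.5,29.8,-1],
])

```text
time: 23.45
position: [0.7205, 0.0928, 0.3462]
tool_rot: [0.667, 0.745, 0.0, -0.0]
ft_force: [0.3, -0.1, 0.3]
grip_width: 0.0005
```

Run:
```python
from h import *
st(); s=cam("scene");d=cam("side");w=cam("wrist","w23")
o=robot.get_obs();print(proj(s,o["position"]),proj(d,o["position"]),proj(w,o["position"]))
crop(s,(300,120,430,220),6,"s23");crop(d,(270,60,370,160),6,"d23")
```

```text
t 23.45 tcp cage [158.7  -4.7 346.2] F cage [ 0.29 -0.15  0.29] w 0.0005 toolx in cage [-0.003  1.   ] q [-0.03  0.57  0.92  0.    1.65 -0.13]
[346.54247471 210.523629  ] [336.53559016 117.29150127] [318.26207998 261.9331273 ]
```

View pics/s23.png

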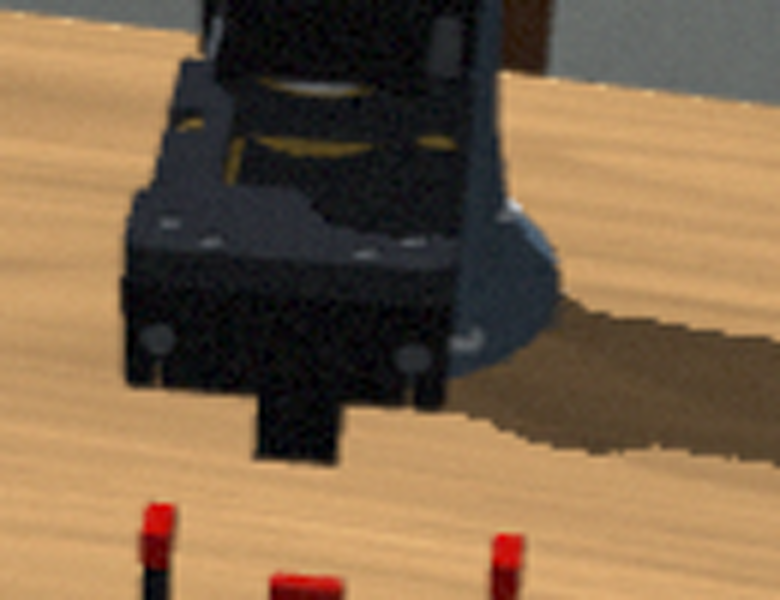

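View pics/d23.png

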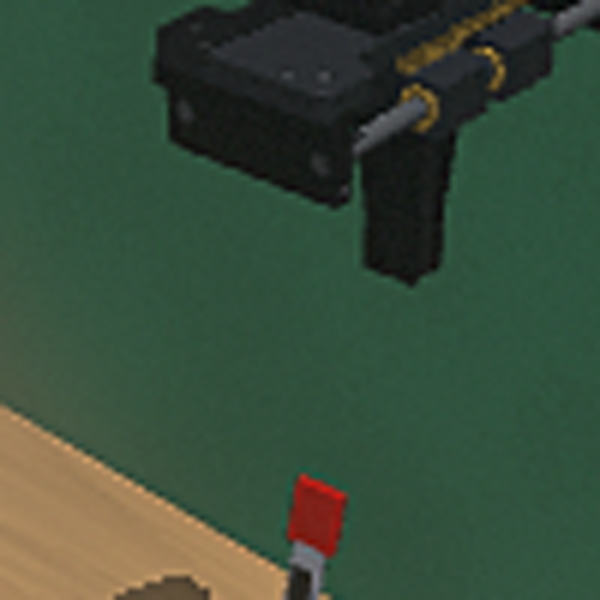

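View pics/w23.png

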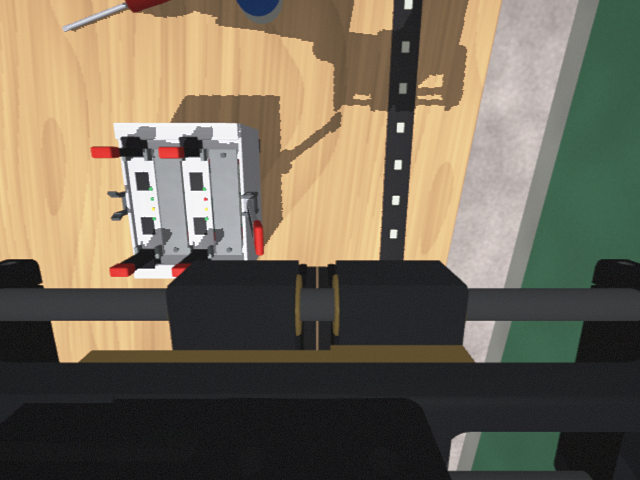

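Run:
```python
from h import *
s=cam("scene");d=cam("side")
for a,b in(((349.5,197),(337.2,105)),((349.5,197),(338.7,107.3))):
    p,e=tri(s,a,d,b);print(w2c(p),e)
# finger visible extents
print([w2c(onvert(s,(300+u/6,120+v/6),c2w(170,0,0),CX)).round(1) for u,v in((255,460),(338,463))])
h=cv2.cvtColor(d["pixels"],cv2.COLOR_RGB2HSV)
# bar pad corners
print(reds(s,(330,200,370,240))[0],reds(d,(310,130,335,160))[0])
for r in(147,160,173):
  for a in (1.8,):
    print(r,proj(s,c2w(78-r*np.cos(a)+3*np.sin(a),0,137.5+r*np.sin(a)+3*np.cos(a))),proj(d,c2w(78-r*np.cos(a),0,137.5+r*np.sin(a))))
```

```text
[162.2037393   -2.1546403  374.27617634] 0.0016544044495680184
[160.90775715  -4.55091178 371.65027184] 0.0070735484813208745
[array([170. , -12.1, 379.6]), array([170. ,   9.6, 380.9])]
[([350.3, 221.0], [345, 216, 12, 12, 128])] [([322.3, 145.3], [318, 139, 10, 14, 92])]
147 [349.82748036 226.58210797] [321.00778699 150.13131951]
160 [350.06464361 221.82470822] [321.91077727 144.85435776]
173 [350.30700919 216.96295177] [322.82477136 139.51309109]
```

The closed fingertips are at about (161, −2, 374) mm, again about 25 mm above the reported TCP, with the fingers centred on the bar's plane. Pad radius and bar angle (≈1.80) fit. I'll descend behind the bar and begin the sweep.

Request:
carry_out([
  [1,0,45,0,0,0,-1],
  [1,0,80,0,0,0,-1],
  [1,-14,83,0,0,0,-1],
  [1,-28,83,0,0,0,-1],
  [1,-40,82,0,0,0,-1],
  [1,-55,78,0,0,0,-1],
])

```text
time: 24.45
position: [0.6659, 0.0875, 0.2677]
tool_rot: [0.668, 0.744, 0.0, -0.0]
ft_force: [1.4, 0.4, -0.6]
grip_width: 0.0003
```

```bash
cat >> h.py <<'E'
def barang(c=None):
    s=cam("scene");d=cam("side")
    rs=reds(s,(300,150,400,290),20)[0];rd=reds(d,(200,100,360,300),15)[0]
    for a in rs:
        for b in rd:
            p,e=tri(s,a[0],d,b[0]);q=w2c(p)
            if e<.006 and abs(q[1])<15: print("pad",q.round(1),"res",round(e*1e3,1),"ang %.3f r %.0f"%(np.arctan2(q[2]-137.5,78-q[0]),np.hypot(q[2]-137.5,78-q[0])))
    return s,d
E
python3 - <<'E'
from h import *
st(); s,d=barang()
crop(s,(270,140,430,260),5,"s24");crop(d,(240,80,360,200),5,"d24")
E
```

```text
t 24.45 tcp cage [103.7  -4.2 267.7] F cage [ 1.47  0.2  -0.64] w 0.0003 toolx in cage [-0.001  1.   ] q [-0.04  0.52  1.21  0.    1.41 -0.14]
```

View pics/s24.png

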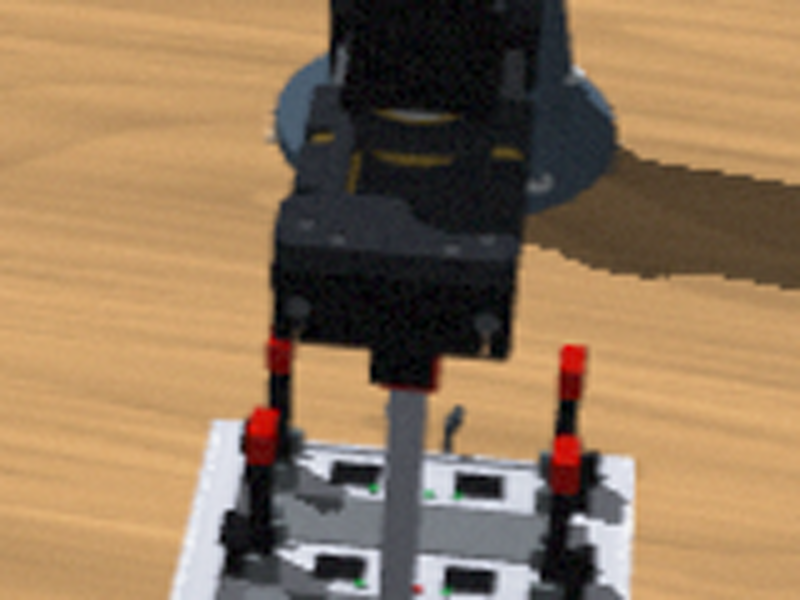

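View pics/d24.png

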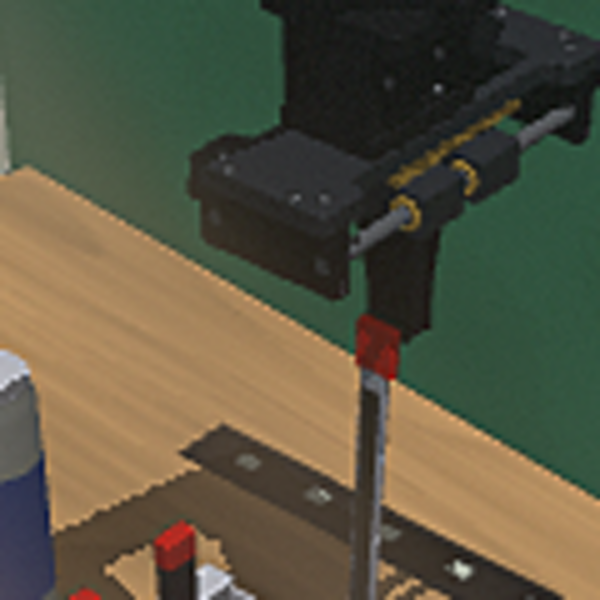

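The finger lies against the back of the pad and the bar is now near 1.65. I'll carry it along its arc.

Request:
carry_out([
  [2,-12,0,0,0,0,-1],
  [2,-25,1,0,0,0,-1],
  [2,-40,3,0,0,0,-1],
  [2,-56,5,0,0,0,-1],
  [2,-71,10,0,0,0,-1],
  [2,-85,16,0,0,0,-1],
  [2,-105,28,0,0,0,-1],
  [2,-123,42,0,0,0,-1],
])

```text
time: 25.55
position: [0.541, 0.0764, 0.227]
tool_rot: [0.668, 0.744, 0.0, -0.0]
ft_force: [0.9, 0.4, -0.1]
grip_width: 0.0004
```

Run:
```python
from h import *
st(); s,d=barang()
crop(s,(270,140,430,260),5,"s25");crop(d,(210,100,350,240),4.2,"d25")
```

```text
t 25.55 tcp cage [-21.6  -1.9 227. ] F cage [ 0.95  0.34 -0.08] w 0.0004 toolx in cage [-0.001  1.   ] q [-0.06  0.38  1.59  0.    1.18 -0.17]
```

View pics/s25.png

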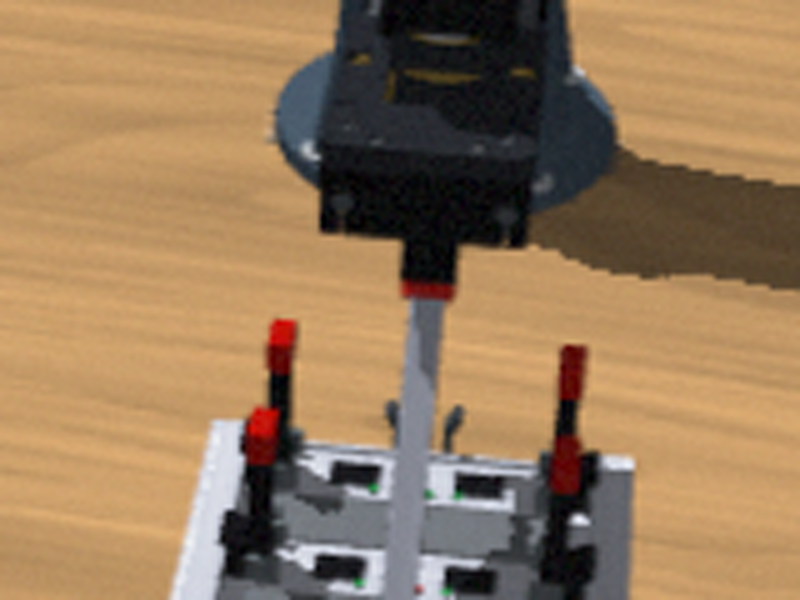

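View pics/d25.png

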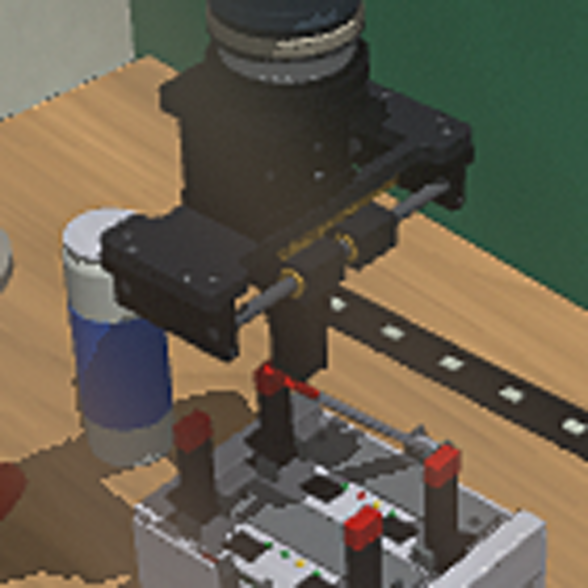

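Request:
carry_out([
  [0,-9,12,0,0,0,-1],
  [0,-18,25,0,0,0,-1],
  [0,-24,35,0,0,0,-1],
  [0,-30,45,0,0,0,-1],
  [0,-36,56,0,0,0,-1],
  [0,-41,65,0,0,0,-1],
  [0,-47,73,0,0,0,-1],
  [0,-52,78,0,0,0,-1],
])

```text
time: 26.65
position: [0.4852, 0.0711, 0.1473]
tool_rot: [0.668, 0.744, -0.002, -0.003]
ft_force: [0.3, 0.0, 0.6]
grip_width: 0.0003
```

Run:
```python
from h import *
st(); s,d=barang();w=cam("wrist","w26")
crop(s,(300,150,400,250),6,"s26");crop(d,(220,150,320,250),6,"d26")
```

```text
t 26.65 tcp cage [-77.7  -1.3 147.3] F cage [ 0.33 -0.02  0.61] w 0.0003 toolx in cage [-0.001  1.   ] q [-0.08  0.41  1.8  -0.    0.93 -0.19]
```

View pics/s26.png

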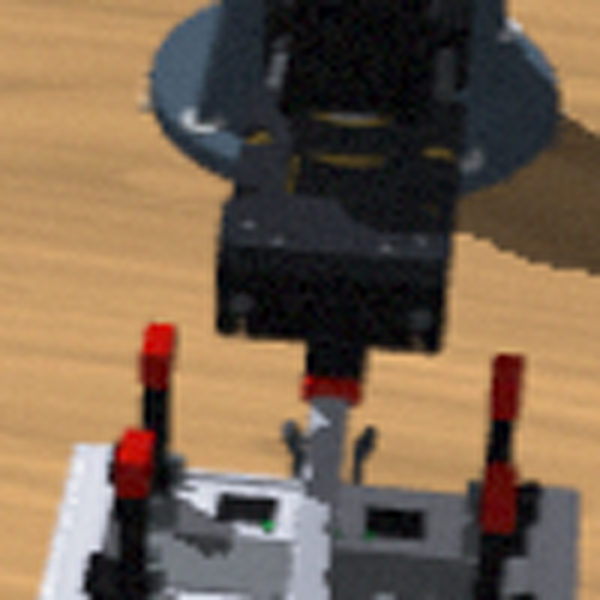

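View pics/d26.png

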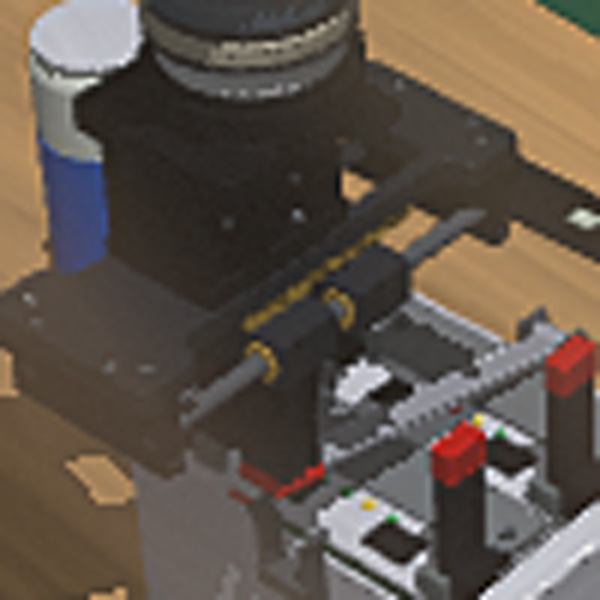

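View pics/w26.png

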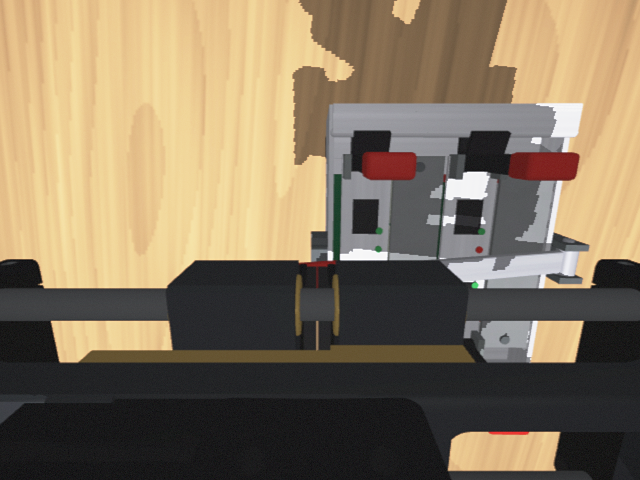

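The bar is nearly down, with the finger on the pad above the catch horns. I'll step outward to the pad's outer half, so the fingers clear the catch, and press down.

Request:
carry_out([
  [0,0,-5,0,0,0,-1],
  [0,-10,-5,0,0,0,-1],
  [0,-16,0,0,0,0,-1],
  [0,-16,8,0,0,0,-1],
  [0,-16,16,0,0,0,-1],
  [0,-16,22,0,0,0,-1],
  [0,-16,22,0,0,0,-1],
])

```text
time: 27.68
position: [0.4687, 0.0695, 0.1249]
tool_rot: [0.668, 0.744, -0.003, -0.004]
ft_force: [0.0, 0.3, -0.0]
grip_width: 0.0006
```

Run:
```python
from h import *
st(); s=cam("scene");d=cam("side")
crop(s,(300,170,400,270),6,"s27");crop(d,(220,150,320,260),5.4,"d27")
```

```text
t 27.68 tcp cage [-94.2  -1.1 124.9] F cage [ 0.08  0.27 -0.05] w 0.0006 toolx in cage [-0.  1.] q [-0.09  0.43  1.86 -0.    0.86 -0.2 ]
```

View pics/s27.png

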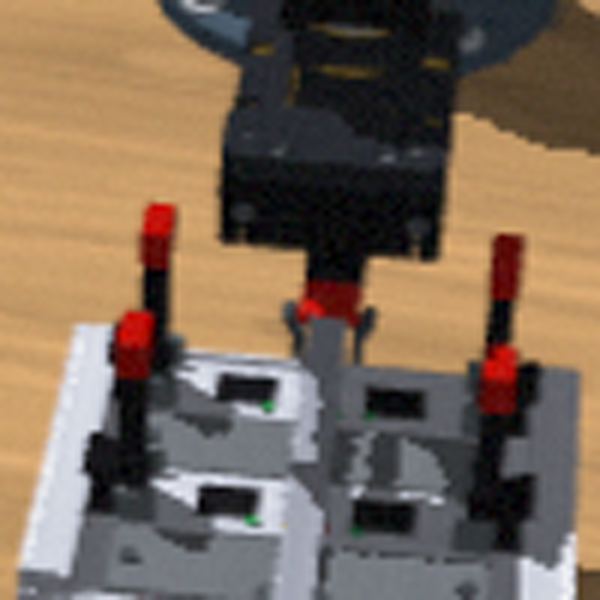

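View pics/d27.png

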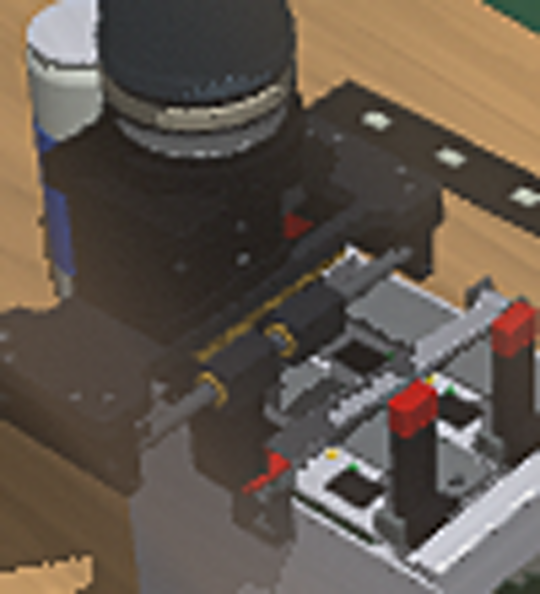

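Request:
carry_out([
  [0,0,4,0,0,0,-1],
  [0,0,8,0,0,0,-1],
  [0,0,11,0,0,0,-1],
  [0,0,13,0,0,0,-1],
  [0,0,13,0,0,0,-1],
])

```text
time: 28.4
position: [0.469, 0.0695, 0.1123]
tool_rot: [0.668, 0.744, -0.003, -0.004]
ft_force: [-0.1, -0.2, -0.3]
grip_width: 0.001
```

Run:
```python
from h import *
st(); s=cam("scene");d=cam("side")
crop(s,(300,170,400,270),6,"s28");crop(d,(220,150,320,260),5.4,"d28")
```

```text
t 28.4 tcp cage [-94.   -1.2 112.3] F cage [-0.16 -0.14 -0.29] w 0.001 toolx in cage [-0.  1.] q [-0.09  0.45  1.87  0.    0.82 -0.2 ]
```

View pics/s28.png

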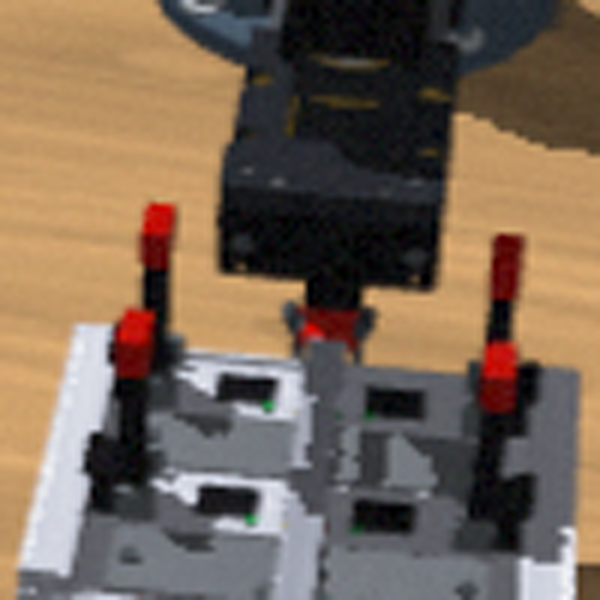

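View pics/d28.png

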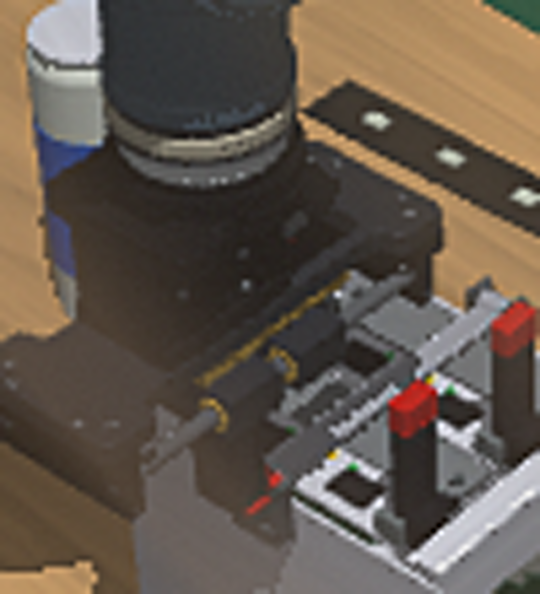

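Request:
carry_out([
  [0,0,3,0,0,0,-1],
  [0,0,5,0,0,0,-1],
  [0,0,5,0,0,0,-1],
])

```text
time: 28.88
position: [0.4693, 0.0695, 0.1081]
tool_rot: [0.668, 0.744, -0.002, -0.003]
ft_force: [-0.7, -0.2, 5.7]
grip_width: 0.0004
```

Run:
```python
from h import *
st()
```

```text
t 28.88 tcp cage [-93.6  -1.2 108.1] F cage [-0.7  -0.11  5.73] w 0.0004 toolx in cage [-0.001  1.   ] q [-0.09  0.46  1.88  0.    0.81 -0.2 ]
```

Request:
carry_out([
  [0,0,3,0,0,0,-1],
  [0,0,5,0,0,0,-1],
  [0,0,5,0,0,0,-1],
])

```text
time: 29.25
position: [0.4695, 0.0694, 0.1075]
tool_rot: [0.668, 0.744, -0.002, -0.002]
ft_force: [-9.0, -1.4, 37.8]
grip_width: 0.0002
```

Run:
```python
from h import *
st();d=cam("side");s=cam("scene")
crop(s,(300,170,400,270),6,"s29")
```

```text
t 29.25 tcp cage [-93.5  -1.2 107.5] F cage [-9.1  -0.39 37.84] w 0.0002 toolx in cage [-0.001  1.   ] q [-0.09  0.46  1.88 -0.    0.81 -0.2 ]
```

View pics/s29.png

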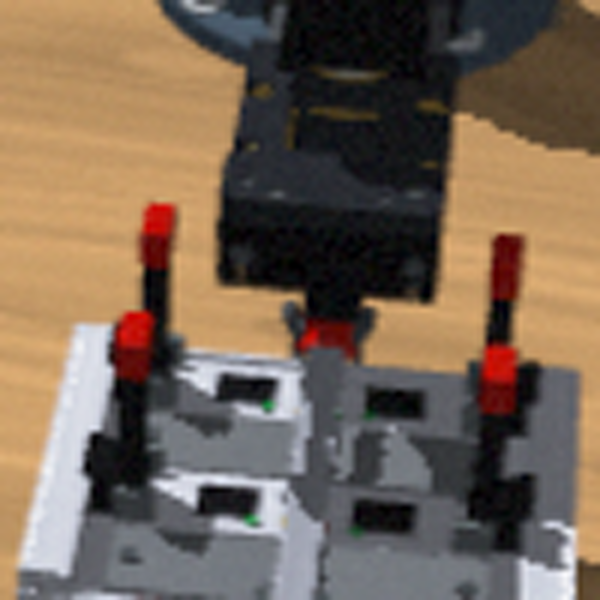

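A hard stop (38 N, no further travel). I'll lift off and look at how the bar lies.

Request:
carry_out([
  [0,0,-5,0,0,0,-1],
  [0,0,-30,0,0,0,-1],
  [0,0,-80,0,0,0,-1],
  [0,0,-135,0,0,0,-1],
  [60,-10,-170,0,0,0,-1],
  [115,-20,-170,0,0,0,-1],
  [170,-30,-170,0,0,0,-1],
  [225,-30,-170,0,0,0,-1],
])

```text
time: 30.35
position: [0.4152, 0.2914, 0.2778]
tool_rot: [0.668, 0.744, -0.002, -0.002]
ft_force: [0.4, 0.0, 1.0]
grip_width: 0.0004
```

Run:
```python
from h import *
st(); levers(); s,d=barang(); 
crop(s,(290,180,430,300),5.5,"s30");crop(d,(230,150,350,270),5,"d30")
```

```text
t 30.35 tcp cage [-123.9  225.2  277.8] F cage [ 0.4  -0.    0.98] w 0.0004 toolx in cage [-0.001  1.   ] q [0.39 0.27 1.6  0.   1.28 0.28]
[-48.9 -61.1 196.9] res 1.8  50 67
[-48.6  60.9 197.5] res 1.6  50 53
[ 16.8 -60.7 198.6] res 0.8 LEVER R ang -0.006 65 34
[ 15.5  61.1 197. ] res 0.8 LEVER L ang 0.002 65 57
pad [-84.2   0.7 137.5] res 0.7 ang -0.000 r 162
```

View pics/s30.png

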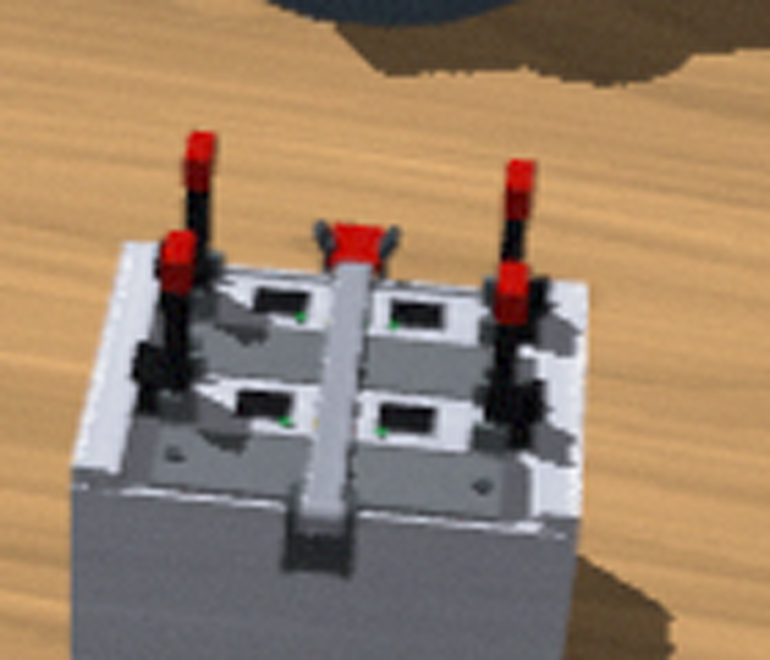

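View pics/d30.png

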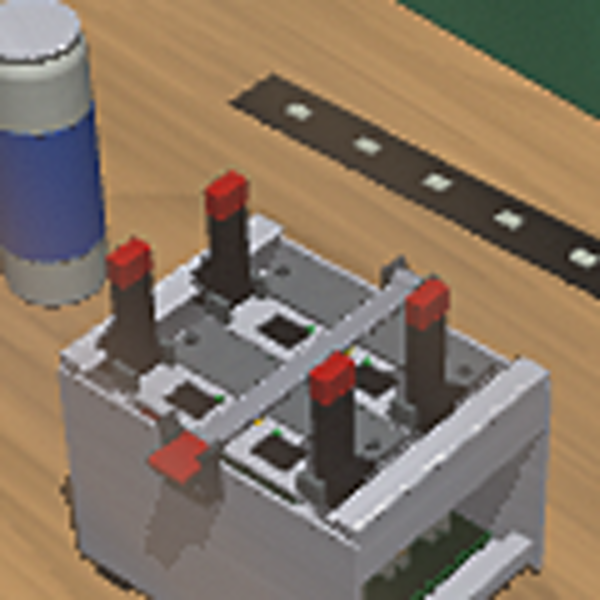

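The bar lies flat in its catch, with the pad measured at −84 mm and angle ≈0.00. Both levers are upright, the panel is level, and the arm is clear. Handing in.

Run:
```python
from h import *
st(); print(robot.hand_in())
```

```text
t 30.55 tcp cage [-123.4  224.1  277.2] F cage [-0.37  0.43  0.3 ] w -0.0 toolx in cage [-0.004  1.   ] q [0.39 0.27 1.6  0.   1.28 0.28]
the job is handed in; nothing more can be done
None
```

The job is done and handed in at 30.6 s; the hand-in reports no verdict. I swung the two levers in by turns until both were on their stops. I then swung the retaining bar over the panels and pressed it down into its catch.

**Last checks, with the arm clear of everything:**
- **Levers:** left reads +0.002 rad and right −0.006 rad.
- **Bar:** its angle reads about 0.00 rad. The final press met a hard stop at 38 N with less than 1 mm of further travel.
- **Board:** the panel looks level with its neighbours. I did not measure its height separately, and I saw nothing touch it.
- **Other things on the bench:** the arm stayed clear of the can, tray and screwdriver. I did not re-measure where they stand.

**What disagreed or went unevenly:**
- **Fingertips:** the cameras put them about 25 mm above the reported TCP and 3–6 mm to the cage's +y side. I corrected for this using the views and the contact forces.
- **First left push:** it gave about 20 N upward, because I lowered the finger while it already touched the lever. I eased it off.
- **Right lever's first turn:** it went further than planned, to about 0.22 rad with the left at 0.46.
- **Left lever:** it reached upright while the right was still at about 0.15 rad. I then closed the right lever and pressed both again.
- **Bar pad height:** its measured centre came out about 3 mm below the stated face height, close to the 2 mm calibration limit.

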